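Reassemble the washed sink tidy

ROBOT

A 6-joint arm with a two-finger parallel gripper is mounted at the origin on the work surface. World frame = base frame: x ahead of the robot, y to its left, z up, the work surface at z = 0. Lengths are in m, angles in degrees, forces in N, time in s.
With the tool pointing down it reaches from about 0.3 to 0.875 m from the base axis. Payload 6.4 kg.
Tool frame: the origin (TCP) lies at the very end of the fingers, on their centre line; the grasp point (between the pads) lies 19 mm behind it; z points along the fingers, y is the line along which they close (so a half turn about z gives the same grasp; the last joint's range is limited). The gripper opens to 88 mm and grips with 3 to 60 N. Pads are 18 mm wide; open, the fingers measure 123 mm over their backs; the gripper's body (75 mm by 187 mm) begins 45 mm behind the grasp point.
Start: joints at [-81.148, 10.359, 92.074, -0, 77.567, -11.82], TCP at [0.203, -0.538, 0.239] pointing down, gripper open.
Joint ranges: [-171.53, 171.53], [-51.25, 118.39], [17.06, 147.69], [-65.23, 245.23], [0, 150.52], [-178.68, 178.68]. Speed limits (degrees/s): [147.25, 147.25, 172.46, 180, 180, 180].

INTERFACE

Orientations are given as a 3x3 rotation matrix whose columns are the frame's x, y, z axes.
In Python, from bench import get_state, read_camera, calibration, close_job gives the robot as it stands. The module is installed in compiled form; this text tells all that it offers.
- The arm moves only by the tool jog_arm, never from a script. Its argument "rows" is a list of rows, each an object with "jaw": the closure in counts, from 0 (fully open) to 255 (shut); "xyz": the shift along the tool's x, y, z in cm, a list of three; "rot": the turn, a rotation vector about the tool's x, y, z in degrees, a list of three. A call has 1 to 12 rows; each row shifts and turns the commanded pose from where the row before left it, along the tool's axes as they then stand; what a row does not reach is not made up. A row lasts 1/8 s, in which the tool goes at most 62.5 mm and 10.7 degrees, less where a joint would pass 70% of its speed; a pose out of reach is approached as far as the arm can. A call with a gripper value outside its range is refused whole. The fingers move at their own pace and stop on an object; "squeeze" is the grip in N (left out, the last holds). Time passes only in rows, so rows that do not move let the fingers close. It gives the time, the measured TCP pose, the force, the opening and the grip force at its end, in the units of the state.
- get_state(): the state, without advancing time (a new reading comes with each control period).
- read_camera(name): name is "scene" or "top" or "wrist"; returns the picture (384x512x3 uint8, red, green, blue); there is no depth.
- calibration(name): a dict with "fx", "fy", "cx", "cy" (pixels), "extrinsics" (4x4, takes a point from camera to world coordinates); the wrist camera has in their place "hand_eye" (4x4, takes a point from camera to tool coordinates, whose origin is the TCP and whose axes are the flange's). Camera axes: x right, y down, z forward; pixel columns grow to the right and rows downward; lengths in m; the calibration is good to about 2 mm. A picture is of the moment at which its call begins: read the wrist's pose just before it. calibration takes no time and is no camera call.
- close_job(): hands the job in; it is judged then, once.
The state is a dict: "t": time; "joints": joint angles; "joint_velocities": joint speeds; "joint_efforts": joint torques, N m; "tool_pos": TCP position; "tool_rot": TCP orientation; "force": force on the tool from outside, world axes, zero at the start; "ft_torque": the same for the moment, N m; "opening": finger opening in m; "grip_force": force on a finger pad.
Only numpy, scipy, OpenCV 4.12 (cv2) and the standard library are available. Lean on these libraries where they do the work, as an engineer would, in place of code of your own. Each camera call takes 0.05 s, during which the arm holds its last target. There are 200 camera calls.

TASK

The sink tidy has been washed: put it together again. First fit the two L-shaped drain plates side by side into its drip tray, ribs up, so that both lie flat on the tray floor and fill it; then lay the green dish brush and the blue squeegee across it, each down in both forks of the cradle of its own colour, bristles and underside down, with its head beyond one end of the tidy and its thick tail beyond the other. Leave the other things on the worktop where they are.

Things in the scene. Friction and masses are not known exactly. Their poses are not given: they have to be found in the camera images.
- tidy: Sink tidy, fixed: a steel drip tray between two white end walls carrying coloured forks. Origin at the centre of its underside, on the worktop; x along its 168 mm length, y across its 104 mm width (+y the green side), z up. End walls from |x| = 74 to 84 mm, tops 40 mm high; on each stand two upward-open forks, green at y = +28, blue at y = -28 mm, rising to 63 mm. Open between the end walls.
- green_cradle (a point): midway between the two green forks, at the height of their bottoms (40 mm above the worktop; x = 0, y = +28 mm in the tidy's frame). Their gap is 22 mm wide, straight from 40 to 53 mm height, flaring by about 3 mm a side above
- blue_cradle (a point): midway between the two blue forks, at the height of their bottoms (40 mm above the worktop; x = 0, y = -28 mm in the tidy's frame). Their gap is 16 mm wide, straight from 40 to 53 mm height, flaring by about 3 mm a side above
- tray_floor (a point): centre of the drip tray's inner floor, 4 mm above the worktop. Inside 140 mm (tidy's x) by 96 mm (y), wall tops 14 mm above the worktop. The two plates fill it nested, a half turn apart, centres about 25 mm either side of the middle along x: the one at -x has its axes along the tidy's, the one at +x is turned by pi (the mirror image fits too)
- plate_a: L-shaped dark grey steel drain plate with light slots and an orange upright finger rib, 160 g, flat on the worktop, 8 mm thick. Origin at the underside, centre of its 87 x 87 mm outline; z up. Both arms are 43 mm wide: the quarter x, y > -0.5 mm is missing. Rib along x, 34 mm long, 10 mm thick, top 32 mm above the underside, centred at x = y = -7.3 mm (also its centre of mass)
- plate_b: the second drain plate, the same as plate_a in every respect; either may take either place in the tray
- plate_a_rib (a point): centre of the top of plate_a's rib, 32 mm above the plate's underside; axes as the plate's
- plate_b_rib (a point): centre of the top of plate_b's rib, 32 mm above the plate's underside; axes as the plate's
- brush: Green dish brush, 90 g, lying level, bristles down. Origin under mid-handle, at underside level; x towards the head, z up. Handle x = -89 to 89 mm, 18 mm wide, z = 5 to 21 mm. Head x = 89 to 131, 44 mm wide, z = 0 to 26; tail block x = -103 to -89, 26 mm wide, z = 0 to 26. In its forks the handle rests on their bottoms (origin 35 mm up), 5 mm of play each way along x; may point either way
- squeegee: Blue T-shaped squeegee, 80 g, lying level. Origin under mid-handle, at underside level; x towards the head, z up. Handle x = -89 to 89 mm, 12 mm wide, z = 5 to 21 mm. Head with black lip x = 89 to 111, 56 mm wide, z = 0 to 26; tail block x = -103 to -89, 26 mm wide, z = 0 to 26. In its forks: origin 35 mm up, 5 mm of play each way along x; may point either way
- mug: blue mug, 76 mm across, 85 mm tall; loose bystander, to be left alone; origin at the centre of its underside
- spoon: wooden spoon, 240 mm long, lying flat along its own x; loose bystander, to be left alone
- soap: amber soap dispenser with a white pump, 74 mm across, 181 mm tall; loose bystander, to be left alone; origin at the centre of its underside
- detergent: green detergent bottle with red cap, 64 mm across, 200 mm tall; loose bystander, to be left alone; origin at the centre of its underside
- bowl: white bowl, 124 mm across, 55 mm tall; loose bystander, to be left alone; origin at the centre of its underside
- jar: glass jar with brass cap, 72 mm across, 100 mm tall; loose bystander, to be left alone; origin at the centre of its underside
- shaker: dark wooden pepper shaker, 48 mm across, 92 mm tall; loose bystander, to be left alone; origin at the centre of its underside
Not all that is in view belongs to the job. There is more than one size of the brush; the one meant has the size given above.

How it is judged:
By the outcome, as a careful person would: the job done as asked, in the order asked, and still so for the second after the job is handed in, with the robot touching nothing.
It also fails if it takes over 72 s, if anything falls off the work surface, if the arm or the gripper's body presses on something with over 40 N, if the wrist force passes 120 N, or if a joint passes its speed limit or range.

## Working session

There is one attempt and no reset: what is moved stays moved. The work goes in short steps, Python scripts to look and compute and a tool call to move; the robot and the scene stay as the last step left them, time stands still between calls to the robot, and variables do not carry over. Pictures are saved under pics/ and viewed, at most 10 in all, crops included, and the job is handed in when it is done.

Besides the shell and the picture viewer there is one more tool, called after "Emit:" as name([rows], argument=value, ...), one row to a line, values as JSON. jog_arm: Moves the arm, as the interface text tells. Its arguments: {"type":"object","properties":{"rows":{"type":"array","items":{"type":"object","properties":{"jaw":{"type":"number"},"xyz":{"type":"array","items":{"type":"number"}},"rot":{"type":"array","items":{"type":"number"}}}}},"squeeze":{"type":"number"}},"required":["rows"]}

```bash
mkdir -p pics; ls
python3 - <<'E'
from bench import *
import cv2,numpy as np
np.set_printoptions(precision=4,suppress=True)
s=get_state();print(s)
for n in("top","scene","wrist"):
    im=read_camera(n);cv2.imwrite(f"pics/{n}0.png",im[:,:,::-1])
    c=calibration(n);print(n,c)
a=cv2.imread("pics/top0.png");b=cv2.imread("pics/scene0.png")
cv2.imwrite("pics/top0b.png",cv2.resize(a,(800,600),interpolation=cv2.INTER_CUBIC))
E
```

```text
pics
{'t': 0.0, 'joints': array([-81.1466,  10.4003,  92.1291,   0.0002,  77.5696, -11.8189]), 'joint_velocities': array([ 0.0562, -0.0922,  0.0482,  0.0094,  0.0596,  0.072 ]), 'joint_efforts': array([ -0.0007, -43.3865, -34.1854,   0.0704,   0.0387,  -0.0001]), 'tool_pos': array([ 0.2029, -0.5374,  0.2378]), 'tool_rot': array([[ 0.9356,  0.353 , -0.0003],
       [ 0.353 , -0.9356,  0.0017],
       [ 0.0004, -0.0017, -1.    ]]), 'force': array([ 0.1579, -0.0341,  0.1965]), 'ft_torque': array([ 0.0722, -0.0195, -0.0001]), 'grip_force': 0.0, 'opening': 0.08845683181817689}
top {'fx': 467.1113639801031, 'fy': 467.1113639801031, 'cx': 255.1256464243095, 'cy': 194.89691563653648, 'extrinsics': array([[-0.0064, -0.9945,  0.1044,  0.3608],
       [-0.9999,  0.0054, -0.0101,  0.0741],
       [ 0.0094, -0.1045, -0.9945,  1.8082],
       [ 0.    ,  0.    ,  0.    ,  1.    ]])}
scene {'fx': 487.6423737020071, 'fy': 487.6423737020071, 'cx': 261.2237458621534, 'cy': 195.53460463701884, 'extrinsics': array([[-0.8369,  0.2978, -0.4593,  1.32  ],
       [ 0.5473,  0.4709, -0.6919,  1.2287],
       [ 0.0102, -0.8304, -0.5571,  0.994 ],
       [ 0.    ,  0.    ,  0.    ,  1.    ]])}
wrist {'fx': 343.3570058207041, 'fy': 343.3570058207041, 'cx': 252.4231984515848, 'cy': 194.38163279480068, 'hand_eye': array([[-0.0005, -0.9468, -0.322 ,  0.0835],
       [ 1.    , -0.0007,  0.0003, -0.0001],
       [-0.0005, -0.322 ,  0.9468, -0.1445],
       [ 0.    ,  0.    ,  0.    ,  1.    ]])}
```

View pics/top0b.png

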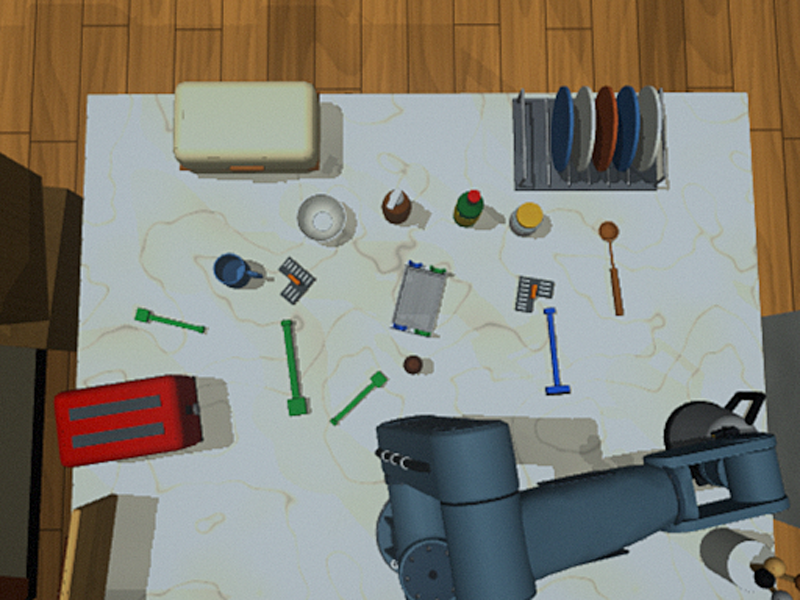

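View pics/scene0.png

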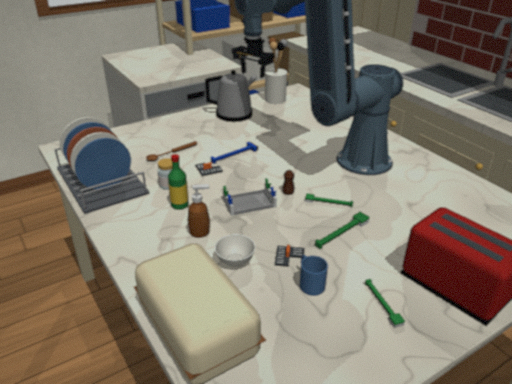

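The top view shows three green brushes at 800×600 pixels: (170,320), (293,368) and (358,400). Only the one at (293,368) is about 95 px, or 0.23 m, so it fits. The squeegee is at (553,350), plates at (295,280) and (534,293), and the tidy at (422,298). Blue forks are on its left and green on its right, so tidy +x points towards the robot.

```bash
cat > h.py <<'E'
from bench import *
import cv2,numpy as np
np.set_printoptions(precision=4,suppress=True)
def cam(n,s=None):
    c=calibration(n)
    if n=="wrist":
        T=np.eye(4);T[:3,:3]=s["tool_rot"];T[:3,3]=s["tool_pos"];E=T@c["hand_eye"]
    else:E=c["extrinsics"]
    K=np.array([[c["fx"],0,c["cx"]],[0,c["fy"],c["cy"]],[0,0,1]])
    return K,E
def ray(uv,z,K,E):
    uv=np.atleast_2d(np.asarray(uv,float));d=np.c_[uv,np.ones(len(uv))]@np.linalg.inv(K).T@E[:3,:3].T
    return (E[:3,3]+d*((z-E[2,3])/d[:,2])[:,None])[:,:2]
def blobs(m,amin=20):
    n,l,st,c=cv2.connectedComponentsWithStats(m.astype(np.uint8)*255)
    return [(l==i) for i in range(1,n) if st[i,4]>=amin]
def rect(m,z,K,E):
    """min-area rectangle of a mask on plane z: centre, long, short, long-axis angle"""
    v,u=np.nonzero(m);p=ray(np.c_[u,v],z,K,E)
    (c,(w,h),a)=cv2.minAreaRect((p*1000).astype(np.float32))
    if w<h:w,h,a=h,w,a+90
    return np.array(c)/1000,w,h,(a+90)%180-90
def hsv(im):return cv2.cvtColor(im,cv2.COLOR_RGB2HSV).astype(int)
def masks(im):
    H=hsv(im);h,s,v=H[...,0],H[...,1],H[...,2]
    return dict(green=(h>50)&(h<85)&(s>120)&(v>40),blue=(h>105)&(h<125)&(s>150)&(v>60),orange=(h>5)&(h<18)&(s>180)&(v>120))
def go(xyz,psi=None):
    """shift in tool axes (cm) and turn about tool z (deg) from the measured pose to target TCP"""
    s=get_state();R=s["tool_rot"];p0=np.degrees(np.arctan2(R[1,0],R[0,0]))
    q=np.radians(p0);Rn=np.array([[np.cos(q),np.sin(q),0],[np.sin(q),-np.cos(q),0],[0,0,-1]])
    d=Rn.T@(np.asarray(xyz)-s["tool_pos"])*100
    t=0 if psi is None else (p0-psi+180)%360-180
    print("psi",round(p0,2),"shift cm",d,"rotz",round(t,2),"j6",round(s["joints"][5],1),"t",round(s["t"],2))
E
python3 - <<'E'
from h import *
im=cv2.imread("pics/top0.png")[:,:,::-1].copy();K,E=cam("top")
for k,m in masks(im).items():
    for b in blobs(m,8):
        v,u=np.nonzero(b);print(k,b.sum(),(int(u.mean()),int(v.mean())),*rect(b,.015,K,E))
H=hsv(im);m=(H[...,2]<110);m[:150]=0
b=[x for x in blobs(m,60)if x.sum()<1500]
for x in b:
    v,u=np.nonzero(x);print("dark",x.sum(),(int(u.mean()),int(v.mean())),*rect(x,.008,K,E))
for uv in[(270,190)]:print(ray(uv,.01,K,E))
E
```

```text
green 165 (299, 132) [ 0.7972 -0.1215] 61.822425842285156 58.75270080566406 67.45963287353516
green 21 (279, 172) [ 0.635  -0.0388] 35.61259078979492 10.223910331726074 82.51367950439453
green 158 (104, 204) [0.5142 0.6192] 170.13995361328125 28.486316680908203 78.96829986572266
green 333 (187, 239) [0.3976 0.3205] 231.5443115234375 41.23566818237305 8.710431098937988
green 21 (269, 212) [ 0.4793 -0.0004] 32.62148666381836 8.414198875427246 75.60221862792969
green 161 (231, 252) [0.3178 0.1586] 165.74703979492188 26.980518341064453 -45.38570022583008
blue 73 (364, 75) [ 1.0245 -0.3807] 160.33963012695312 17.21973419189453 1.1852343082427979
blue 66 (406, 71) [ 1.0344 -0.5477] 140.50523376464844 19.736194610595703 2.629305839538574
blue 15 (405, 95) [ 0.9397 -0.5401] 32.75058364868164 7.942300796508789 -2.3053741455078125
blue 10 (402, 102) [ 0.9123 -0.5295] 29.655559539794922 8.027851104736328 -23.29949188232422
blue 18 (265, 169) [0.6491 0.0159] 29.35626983642578 9.71147346496582 73.58728790283203
blue 218 (354, 228) [ 0.4334 -0.3147] 206.94830322265625 56.63404083251953 9.259435653
[... 2404 characters left out ...]
22 85.48538208007812 81.49530792236328
dark 151 (188, 233) [0.398  0.3198] 232.5845947265625 44.508216857910156 9.348003387451172
dark 119 (264, 233) [0.4005 0.0228] 46.1588134765625 42.136009216308594 89.65107727050781
dark 436 (72, 260) [0.3028 0.7506] 221.53988647460938 28.548709869384766 -81.48615074157715
dark 442 (74, 278) [0.2372 0.7396] 223.5023651123047 28.718624114990234 -81.50611114501953
dark 570 (460, 351) [-0.0439 -0.7208] 118.3253402709961 109.09090423583984 -32.402095794677734
dark 296 (491, 369) [-0.1181 -0.8296] 106.05402374267578 77.47090911865234 12.44813060760498
dark 65 (507, 370) [-0.1144 -0.8854] 54.266353607177734 33.17431640625 52.601600646972656
[[ 0.5684 -0.0018]]
```

Run:
```python
from h import *
a=cv2.imread("pics/top0.png")[185:285,80:280];cv2.imwrite("pics/brushcrop.png",cv2.resize(a,(800,400),interpolation=cv2.INTER_CUBIC))
p=np.radians(-10);go([.575-.05*np.cos(p),-.28-.05*np.sin(p),.17],-10)
```

```text
psi 20.67 shift cm [ 39.6027 -13.5168   6.8048] rotz 30.67 j6 -11.8 t 0.15
```

View pics/brushcrop.png

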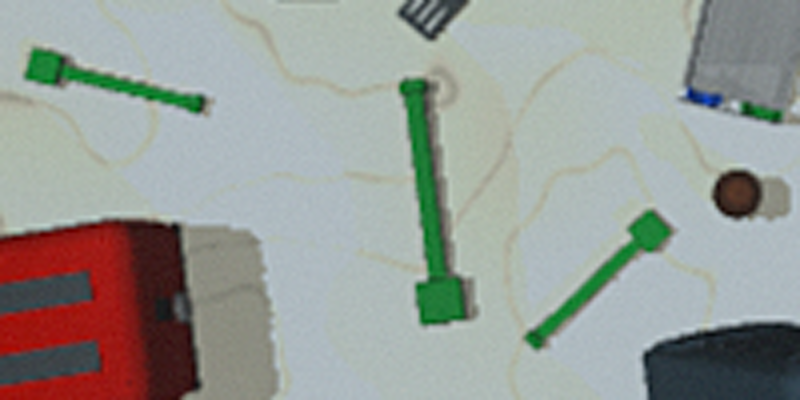

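In the crop, the brushes at (120,80) and (600,280) are about 170 mm long. The one at (428,200) is 232 mm with its head at (442,300), so that is the brush meant. I'm moving to the right-hand plate.

Emit:
jog_arm([
  {"jaw": 0, "xyz": [5, -1.7, 0.8]},
  {"xyz": [5, -1.7, 0.8]},
  {"xyz": [5, -1.7, 0.8]},
  {"xyz": [5, -1.7, 0.8]},
  {"xyz": [5, -1.7, 0.9]},
  {"xyz": [5, -1.7, 0.9]},
  {"xyz": [5, -1.7, 0.9]},
  {"xyz": [4.6, -1.6, 0.9]},
  {"rot": [0, 0, 10.2]},
  {"rot": [0, 0, 10.2]},
  {"rot": [0, 0, 10.2]},
  {"jaw": 0},
], squeeze=30)

```text
schema error: expected keys jaw, xyz, rot
```

Run:
```python
from h import *
s=get_state();im=read_camera("wrist");cv2.imwrite("pics/w1.png",im[:,:,::-1]);K,E=cam("wrist",s)
print(s["tool_pos"],s["force"],s["joint_velocities"].max())
for z in(.032,.02):
  for b in blobs(masks(im)["orange"],40):
    v,u=np.nonzero(b);print(b.sum(),(int(u.mean()),int(v.mean())),*rect(b,z,K,E))
```

```text
[ 0.203  -0.5376  0.238 ] [-0.639  -0.3025  0.3179] 0.013284550949524675
```

View pics/w1.png

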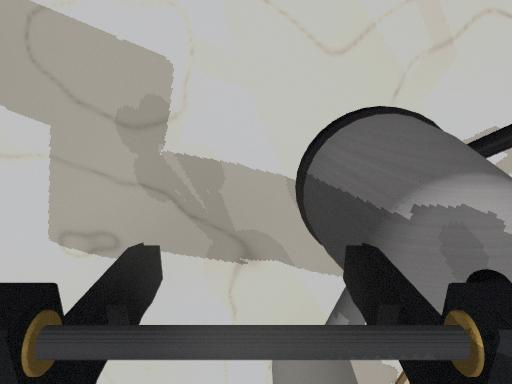

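That picture is from the start pose, since the move was refused: the kettle is at (400,190), and the open fingers fill the bottom of the frame. Every row needs all its keys.

Emit:
jog_arm([
  {"jaw": 0, "xyz": [5, -1.7, 0], "rot": [0, 0, 0]},
  {"jaw": 0, "xyz": [5, -1.7, 0], "rot": [0, 0, 0]},
  {"jaw": 0, "xyz": [5, -1.7, 0], "rot": [0, 0, 0]},
  {"jaw": 0, "xyz": [5, -1.7, 0], "rot": [0, 0, 0]},
  {"jaw": 0, "xyz": [5, -1.7, 0], "rot": [0, 0, 0]},
  {"jaw": 0, "xyz": [5, -1.7, 0], "rot": [0, 0, 0]},
  {"jaw": 0, "xyz": [5, -1.7, 0], "rot": [0, 0, 0]},
  {"jaw": 0, "xyz": [4.6, -1.6, 0], "rot": [0, 0, 0]},
  {"jaw": 0, "xyz": [0, 0, 2.3], "rot": [0, 0, 10.2]},
  {"jaw": 0, "xyz": [0, 0, 2.3], "rot": [0, 0, 10.2]},
  {"jaw": 0, "xyz": [0, 0, 2.2], "rot": [0, 0, 10.2]},
  {"jaw": 0, "xyz": [0, 0, 0], "rot": [0, 0, 0]},
], squeeze=30)

```text
t: 1.7
tool_pos: [0.5247, -0.2709, 0.1686]
tool_rot: [[0.985, -0.171, -0.003], [-0.171, -0.985, 0.003], [-0.004, -0.002, -1.0]]
force: [-0.6, 0.0, -0.1]
opening: 0.088
grip_force: 0.0
```

Run:
```python
from h import *
s=get_state();im=read_camera("wrist");cv2.imwrite("pics/w1.png",im[:,:,::-1]);K,E=cam("wrist",s)
print(s["t"],s["tool_pos"],s["force"],abs(s["joint_velocities"]).max())
for z in(.032,.02):
  for b in blobs(masks(im)["orange"],40):
    v,u=np.nonzero(b);print(b.sum(),(int(u.mean()),int(v.mean())),*rect(b,z,K,E))
```

```text
1.7 [ 0.5247 -0.2709  0.1686] [-0.5957  0.013  -0.1194] 4.852371758633686
458 (247, 112) [ 0.5801 -0.2766] 32.10157775878906 8.683700561523438 -9.828994750976562
458 (247, 112) [ 0.579  -0.2762] 33.47348403930664 9.054795265197754 -9.829025268554688
```

View pics/w1.png

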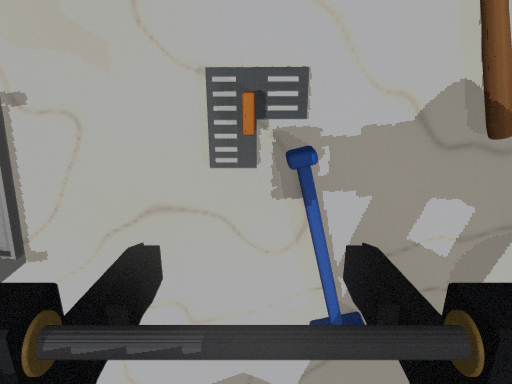

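The right-hand plate is at (257,117): rib at (247,112), solid corner at upper left, missing quarter at lower right. Its x axis is therefore about 170° in the world, so it fits the tidy's -x place directly. The squeegee is at (318,240). I'll view the tidy next.

Run:
```python
from h import *
go([.506,.023,.18],-14.5)
```

```text
psi -9.72 shift cm [ -6.8843 -28.7021  -0.991 ] rotz 4.78 j6 60.9 t 1.75
```

Emit:
jog_arm([
  {"jaw": 0, "xyz": [-1.4, -5.74, -0.5], "rot": [0, 0, 0]},
  {"jaw": 0, "xyz": [-1.4, -5.74, -0.5], "rot": [0, 0, 0]},
  {"jaw": 0, "xyz": [-1.4, -5.74, 0], "rot": [0, 0, 0]},
  {"jaw": 0, "xyz": [-1.4, -5.74, 0], "rot": [0, 0, 0]},
  {"jaw": 0, "xyz": [-1.3, -5.74, 0], "rot": [0, 0, 0]},
  {"jaw": 0, "xyz": [0, 0, 0], "rot": [0, 0, 4.8]},
  {"jaw": 0, "xyz": [0, 0, 0], "rot": [0, 0, 0]},
])

```text
t: 2.62
tool_pos: [0.5081, 0.0232, 0.1822]
tool_rot: [[0.968, -0.249, 0.003], [-0.249, -0.968, -0.001], [0.003, -0.0, -1.0]]
force: [0.5, 0.5, -0.0]
opening: 0.0881
grip_force: 0.0
```

Run:
```python
from h import *
s=get_state();im=read_camera("wrist");cv2.imwrite("pics/w2.png",im[:,:,::-1]);K,E=cam("wrist",s)
print(s["t"],s["tool_pos"],s["force"],abs(s["joint_velocities"]).max())
M=masks(im)
for k in("green","blue"):
  for b in blobs(M[k],30):
    v,u=np.nonzero(b);print(k,b.sum(),(int(u.mean()),int(v.mean())),*rect(b,.063,K,E))
a=im[0:260,130:380,::-1];cv2.imwrite("pics/w2c.png",cv2.resize(a,None,fx=2.3,fy=2.3,interpolation=cv2.INTER_CUBIC))
```

```text
2.625 [0.5081 0.0232 0.1822] [ 0.4594  0.4894 -0.0033] 1.7347585830815742
green 705 (292, 5) [ 0.6269 -0.0371] 38.389015197753906 7.934131145477295 75.53744506835938
green 230 (285, 203) [0.4888 0.0011] 21.392375946044922 8.706169128417969 75.51626586914062
green 104 (305, 211) [ 0.478  -0.0141] 11.759265899658203 8.288647651672363 -11.936981201171875
green 626 (208, 313) [0.3998 0.0931] 31.17485237121582 25.91548728942871 -47.60694122314453
green 336 (165, 371) [0.3459 0.1529] 40.912818908691406 11.630159378051758 -47.35785675048828
blue 592 (213, 5) [0.6405 0.017 ] 32.228355407714844 8.550355911254883 75.53728485107422
blue 108 (225, 203) [0.5    0.0473] 9.849794387817383 8.723536491394043 73.80413818359375
blue 40 (237, 212) [0.4909 0.0409] 8.83301067352295 4.113954067230225 -15.184486389160156
blue 34 (202, 212) [0.4971 0.0683] 8.851542472839355 2.4855411052703857 -17.0467529296875
```

View pics/w2c.png

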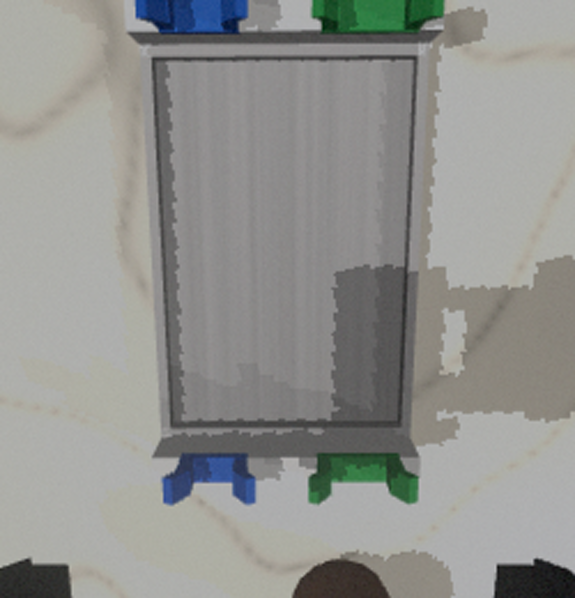

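The crop shows the tidy's end-wall inner top edges at (130..443,33) and (153..417,455). The tray's inner rim corners are near (153,59), (417,59), (402,424) and (171,424).

Run:
```python
from h import *
s=get_state();K,E=cam("wrist",s)
def rep(c,z):
    c=np.array(c,float)/2.3;c[:,0]+=130
    p=ray(c,z,K,E);ce=p.mean(0)
    x=(p[2]+p[3]-p[0]-p[1])/2;y=(p[1]+p[2]-p[0]-p[3])/2
    print(z,ce,"len",np.linalg.norm(x),np.linalg.norm(y),"xang",np.degrees(np.arctan2(x[1],x[0])),np.degrees(np.arctan2(y[1],y[0]))+270)
rep([(130,33),(443,33),(417,455),(153,455)],.040)
for z in(.004,.014):rep([(153,59),(417,59),(402,424),(171,424)],z)
psi=44.;p=np.radians(psi);go([.612-.055*np.cos(p),.318-.055*np.sin(p),.17],psi)
```

```text
0.04 [0.5619 0.0068] len 0.14544851710271386 0.10167155891379251 xang 165.36541272510738 165.47446030671802
0.004 [0.5611 0.0067] len 0.1410799597427239 0.09813271875050855 xang 165.81788916006124 165.47473438097654
0.014 [0.562  0.0066] len 0.13670714972990614 0.09509106963237869 xang 165.81788916006124 165.4747343809766
psi -14.49 shift cm [ -0.2044 -26.5123   1.1942] rotz -58.49 j6 93.7 t 2.67
```

Emit:
jog_arm([
  {"jaw": 0, "xyz": [0, -5.3, 0.3], "rot": [0, 0, 0]},
  {"jaw": 0, "xyz": [0, -5.3, 0.3], "rot": [0, 0, 0]},
  {"jaw": 0, "xyz": [0, -5.3, 0.3], "rot": [0, 0, 0]},
  {"jaw": 0, "xyz": [-0.1, -5.3, 0.3], "rot": [0, 0, 0]},
  {"jaw": 0, "xyz": [-0.1, -5.3, 0], "rot": [0, 0, 0]},
  {"jaw": 0, "xyz": [0, 0, 0], "rot": [0, 0, -9.75]},
  {"jaw": 0, "xyz": [0, 0, 0], "rot": [0, 0, -9.75]},
  {"jaw": 0, "xyz": [0, 0, 0], "rot": [0, 0, -9.75]},
  {"jaw": 0, "xyz": [0, 0, 0], "rot": [0, 0, -9.75]},
  {"jaw": 0, "xyz": [0, 0, 0], "rot": [0, 0, -9.75]},
  {"jaw": 0, "xyz": [0, 0, 0], "rot": [0, 0, -9.75]},
  {"jaw": 0, "xyz": [0, 0, 0], "rot": [0, 0, 0]},
])

```text
t: 4.18
tool_pos: [0.5736, 0.2785, 0.1691]
tool_rot: [[0.723, 0.691, 0.0], [0.691, -0.723, 0.0], [0.0, 0.0, -1.0]]
force: [-0.3, 0.1, 0.6]
opening: 0.088
grip_force: 0.0
```

Run:
```python
from h import *
s=get_state();im=read_camera("wrist");cv2.imwrite("pics/w3.png",im[:,:,::-1]);K,E=cam("wrist",s)
print(s["t"],s["tool_pos"],s["force"],abs(s["joint_velocities"]).max())
for b in blobs(masks(im)["orange"],40):
    v,u=np.nonzero(b);r=rect(b,.032,K,E);print(b.sum(),(int(u.mean()),int(v.mean())),*r)
c,_,_,a=r;go([*c,.012],a)
```

```text
4.175 [0.5736 0.2785 0.1691] [-0.2962  0.1111  0.6134] 5.097992620779406
477 (255, 116) [0.6139 0.3138] 32.77478790283203 9.249719619750977 49.66075897216797
psi 43.59 shift cm [ 5.3509  0.2311 15.6987] rotz -6.07 j6 61.7 t 4.22
```

View pics/w3.png

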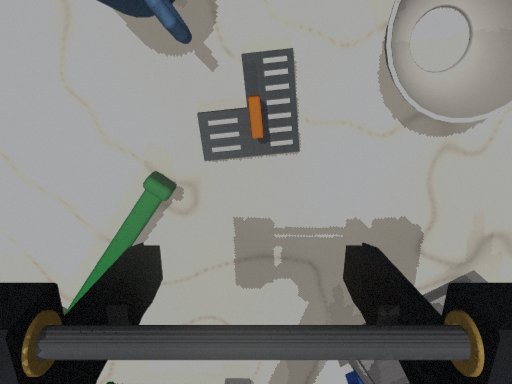

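The left-hand plate is at (255,110), rib at (255,116), solid corner at lower right (298,152), so its x axis is about 49.7°. It suits the +x place, with a 64° turn. The mug handle at (185,40) and the bowl are clear of the fingers.

Emit:
jog_arm([
  {"jaw": 0, "xyz": [5.35, 0.23, 3], "rot": [0, 0, 0]},
  {"jaw": 0, "xyz": [0, 0, 5], "rot": [0, 0, -6.1]},
  {"jaw": 0, "xyz": [0, 0, 5], "rot": [0, 0, 0]},
  {"jaw": 0, "xyz": [0, 0, 2], "rot": [0, 0, 0]},
  {"jaw": 0, "xyz": [0, 0, 0.7], "rot": [0, 0, 0]},
  {"jaw": 0, "xyz": [0, 0, 0], "rot": [0, 0, 0]},
])

```text
t: 4.97
tool_pos: [0.6142, 0.315, 0.0133]
tool_rot: [[0.645, 0.764, 0.002], [0.764, -0.645, 0.001], [0.002, 0.001, -1.0]]
force: [-0.3, -0.7, -0.4]
opening: 0.0881
grip_force: 0.0
```

Emit:
jog_arm([
  {"jaw": 255, "xyz": [0, 0, 0], "rot": [0, 0, 0]},
  {"jaw": 255, "xyz": [0, 0, 0], "rot": [0, 0, 0]},
  {"jaw": 255, "xyz": [0, 0, 0], "rot": [0, 0, 0]},
  {"jaw": 255, "xyz": [0, 0, 0], "rot": [0, 0, 0]},
  {"jaw": 255, "xyz": [0, 0, 0], "rot": [0, 0, 0]},
  {"jaw": 255, "xyz": [0, 0, 0], "rot": [0, 0, 0]},
  {"jaw": 255, "xyz": [0, 0, 0], "rot": [0, 0, 0]},
  {"jaw": 255, "xyz": [0, 0, 0], "rot": [0, 0, 0]},
], squeeze=30)

```text
t: 5.98
tool_pos: [0.613, 0.3148, 0.0116]
tool_rot: [[0.644, 0.765, -0.0], [0.765, -0.644, -0.0], [-0.0, 0.0, -1.0]]
force: [0.8, 0.7, -0.1]
opening: 0.0103
grip_force: 0.4
```

Emit:
jog_arm([
  {"jaw": 255, "xyz": [0, 0, 0], "rot": [0, 0, 0]},
  {"jaw": 255, "xyz": [0, 0, -1], "rot": [0, 0, 0]},
  {"jaw": 255, "xyz": [0, 0, -4], "rot": [0, 0, 0]},
  {"jaw": 255, "xyz": [0, 0, -5], "rot": [0, 0, 0]},
  {"jaw": 255, "xyz": [0, 0, -2], "rot": [0, 0, 0]},
])

```text
t: 6.6
tool_pos: [0.6149, 0.3156, 0.136]
tool_rot: [[0.644, 0.765, 0.006], [0.765, -0.644, 0.002], [0.005, 0.003, -1.0]]
force: [-0.1, -0.5, -1.6]
opening: 0.0097
grip_force: 30.0
```

Run:
```python
from h import *
s=get_state();print(s["tool_pos"],s["opening"],s["grip_force"],s["force"])
go([.5286,.0077,.12],-14.5)
```

```text
[0.6149 0.3156 0.136 ] 0.00965914882761594 29.99995194375515 [-0.0816 -0.5112 -1.6168]
psi 49.88 shift cm [-29.1023  13.2418   1.6017] rotz 64.38 j6 57.5 t 6.6
```

Emit:
jog_arm([
  {"jaw": 255, "xyz": [-4.85, 2.2, 0], "rot": [0, 0, 0]},
  {"jaw": 255, "xyz": [-4.85, 2.2, 0], "rot": [0, 0, 0]},
  {"jaw": 255, "xyz": [-4.85, 2.2, 0], "rot": [0, 0, 0]},
  {"jaw": 255, "xyz": [-4.85, 2.2, 0], "rot": [0, 0, 0]},
  {"jaw": 255, "xyz": [-4.85, 2.2, 0], "rot": [0, 0, 0]},
  {"jaw": 255, "xyz": [-4.85, 2.2, 0], "rot": [0, 0, 0]},
])

```text
t: 7.35
tool_pos: [0.5252, 0.0059, 0.1311]
tool_rot: [[0.644, 0.765, -0.001], [0.765, -0.644, 0.0], [-0.0, -0.001, -1.0]]
force: [0.2, 0.4, -0.6]
opening: 0.0095
grip_force: 30.0
```

Emit:
jog_arm([
  {"jaw": 255, "xyz": [0, 0, 0], "rot": [0, 0, 9.2]},
  {"jaw": 255, "xyz": [0, 0, 0], "rot": [0, 0, 9.2]},
  {"jaw": 255, "xyz": [0, 0, 0], "rot": [0, 0, 9.2]},
  {"jaw": 255, "xyz": [0, 0, 0], "rot": [0, 0, 9.2]},
  {"jaw": 255, "xyz": [0, 0, 0], "rot": [0, 0, 9.2]},
  {"jaw": 255, "xyz": [0, 0, 0], "rot": [0, 0, 9.2]},
  {"jaw": 255, "xyz": [0, 0, 0], "rot": [0, 0, 9.2]},
  {"jaw": 255, "xyz": [0, 0, 0], "rot": [0, 0, 0]},
  {"jaw": 255, "xyz": [0, 0, 0], "rot": [0, 0, 0]},
])

```text
t: 8.48
tool_pos: [0.5261, 0.0074, 0.1313]
tool_rot: [[0.969, -0.248, -0.001], [-0.248, -0.969, 0.0], [-0.001, 0.0, -1.0]]
force: [0.1, -0.7, -1.2]
opening: 0.0096
grip_force: 30.0
```

Run:
```python
from h import *
s=get_state();print(s["tool_pos"],s["opening"],s["grip_force"],s["force"])
go([.5286,.0077,.016],-14.5)
im=read_camera("wrist");cv2.imwrite("pics/w4.png",im[:,:,::-1]);np.save("s4.npy",s,allow_pickle=True)
```

```text
[0.5261 0.0074 0.1313] 0.009615842102142788 30.00008437782526 [ 0.0854 -0.6847 -1.2368]
psi -14.35 shift cm [ 0.2383 -0.0955 11.5326] rotz 0.15 j6 92.2 t 8.47
```

View pics/w4.png

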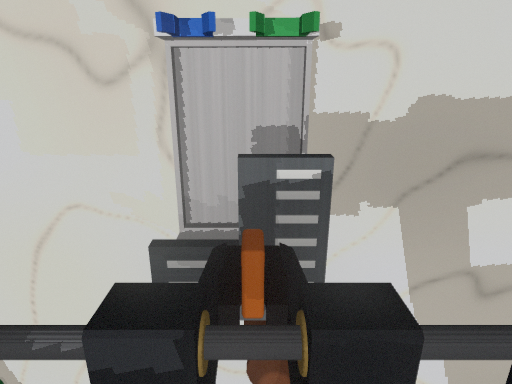

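The tray is at (240,135). The held plate's long arm ends at (238..332,155), its missing quarter is at upper left (tidy -x,-y) and its rib at (254,270), so the orientation is right. I'll check how the plate sits in the grip.

Run:
```python
from h import *
s=np.load("s4.npy",allow_pickle=True).item();K,E=cam("wrist",s);R=s["tool_rot"];p=s["tool_pos"]
for uv,d in(((332,155),-.0037),((238,155),-.0037),((243,230),.0204),((264,230),.0204)):
    q=ray([uv],p[2]+d,K,E)[0];print(uv,R[:2,:2].T@(q-p[:2])*1000)
def rep(c,z):
    q=ray(c,z,K,E);print(z,q,q.mean(0))
rep([(170,45),(309,45),(301,45),(174,45)],.014)
rep([(163,38),(319,38)],.04)
```

```text
(332, 155) [51.4446 35.1763]
(238, 155) [51.4728 -6.0642]
(243, 230) [26.5422 -3.4957]
(264, 230) [26.5351  4.8125]
0.014 [[ 0.6423  0.0369]
 [ 0.618  -0.0575]
 [ 0.6194 -0.0521]
 [ 0.6416  0.0342]] [ 0.6303 -0.0096]
0.04 [[ 0.6437  0.0349]
 [ 0.6194 -0.06  ]] [ 0.6315 -0.0126]
```

Emit:
jog_arm([
  {"jaw": 255, "xyz": [0.24, -0.1, 2], "rot": [0, 0, 0.15]},
  {"jaw": 255, "xyz": [0, 0, 4], "rot": [0, 0, 0]},
  {"jaw": 255, "xyz": [0, 0, 3], "rot": [0, 0, 0]},
  {"jaw": 255, "xyz": [0, 0, 1.1], "rot": [0, 0, 0]},
  {"jaw": 255, "xyz": [0, 0, 0], "rot": [0, 0, 0]},
  {"jaw": 255, "xyz": [0, 0, 0], "rot": [0, 0, 0]},
])

```text
t: 9.28
tool_pos: [0.5301, 0.0074, 0.032]
tool_rot: [[0.967, -0.253, 0.002], [-0.253, -0.967, -0.0], [0.002, -0.0, -1.0]]
force: [-0.0, -0.5, -1.9]
opening: 0.0099
grip_force: 30.0
```

Run:
```python
from h import *
s=get_state();print(s["tool_pos"],s["force"])
go([.5286,.0077,.0156],-14.5)
im=read_camera("wrist");cv2.imwrite("pics/w5.png",im[:,:,::-1])
```

```text
[0.5301 0.0074 0.032 ] [-0.0129 -0.5074 -1.901 ]
psi -14.66 shift cm [-0.1553  0.0136  1.6421] rotz -0.16 j6 92.6 t 9.28
```

View pics/w5.png

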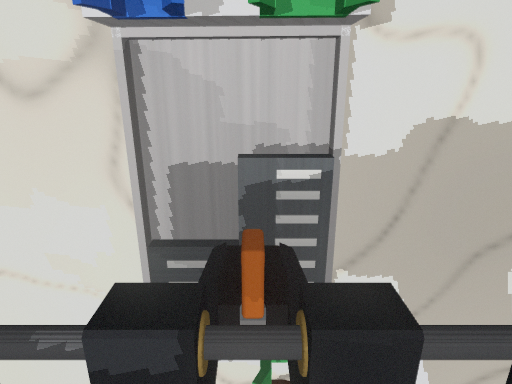

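Run:
```python
from h import *
P=[];
for i in range(4):
    s=get_state();P.append(np.r_[s["tool_pos"],np.degrees(np.arctan2(s["tool_rot"][1,0],s["tool_rot"][0,0]))]);im=read_camera("wrist")
P=np.array(P);print(P);m=P.mean(0);print(m,P.std(0))
g=cv2.cvtColor(cv2.imread("pics/w5.png"),cv2.COLOR_BGR2GRAY).astype(int)
print("col240",g[15:60,240]);print("row70 L",g[70,112:165]);print("row70 R",g[70,320:362])
print("row100 L",g[100,115:165]);print("row130 R",g[130,320:355])
```

```text
[[  0.5302   0.0075   0.0321 -14.6555]
 [  0.5301   0.0075   0.0321 -14.6608]
 [  0.5299   0.0075   0.0319 -14.6677]
 [  0.5298   0.0075   0.0318 -14.6681]]
[  0.53     0.0075   0.032  -14.663 ] [0.0002 0.     0.0001 0.0052]
col240 [185 104 104 101 102 105 103 103 101 102 115 166 181 182 182 180 182 182
 181 181 178 129  71  96 177 179 176 178 176 176 176 178 178 175 177 176
 177 176 175 178 177 176 176 176 175]
row70 L [189 188 187 185 184 177 178 178 177 178 179 176 177 114  85  85  83  82
  82  85 103 123 121 122 120 121 124 118 120 122 124 168 172 173 172 174
 174 171 171 168 169 167 168 168 167 167 170 173 171 170 168 169 172]
row70 R [166 166 168 166 166 166 163 162 164 165 164 165 164 144  87  91  89  94
 126 182 180 180 182 181 180 181 182 178 174 174 172 173 179 212 213 212
 212 212 213 212 212 214]
row100 L [192 189 186 186 186 181 180 178 179 178 178 179 177 156  92  86  88  88
  87  90  89 124 122 124 123 121 124 121 123 130 175 173 173 174 173 173
 174 171 171 170 168 167 168 167 168 169 168 170 168 168]
row130 R [165 164 166 164 165 164 164 163 162 158  89  90  89  94 125 180 181 180
 178 179 179 180 180 176 174 175 173 172 174 178 213 213 213 214 212]
```

Run:
```python
from h import *
s=get_state();K,E=cam("wrist",s);R=s["tool_rot"];p=s["tool_pos"]
f=lambda uv,z:R[:2,:2].T@(ray([uv],z,K,E)[0]-p[:2])*1000
for uv in((240,36.3),(125,70),(338.5,70),(128,100),(334.5,130)):print("rim",uv,f(uv,.014))
for uv in((240,38.8),(132.3,70),(333,70),(136,100)):print("floor",uv,f(uv,.004))
for uv in((333,155),(238,155)):print("plate",f(uv,p[2]-.0036))
```

```text
rim (240, 36.3) [100.5171  -5.0598]
rim (125, 70) [ 86.8711 -56.2924]
rim (338.5, 70) [86.8222 38.531 ]
rim (128, 100) [ 74.0041 -56.46  ]
rim (334.5, 130) [60.3633 38.7654]
floor (240, 38.8) [100.5282  -5.396 ]
floor (132.3, 70) [ 87.0871 -56.3342]
floor (333, 70) [87.0382 38.3011]
floor (136, 100) [ 73.4263 -56.0804]
plate [51.448  35.6206]
plate [51.4758 -6.0627]
```

The tray rim in the tool frame shows the plate needs about 2 mm towards tool -x. I'll correct that and lower it.

Emit:
jog_arm([
  {"jaw": 255, "xyz": [-0.2, 0, 0.2], "rot": [0, 0, 0]},
  {"jaw": 255, "xyz": [0, 0, 0.3], "rot": [0, 0, 0]},
  {"jaw": 255, "xyz": [0, 0, 0.3], "rot": [0, 0, 0]},
  {"jaw": 255, "xyz": [0, 0, 0.3], "rot": [0, 0, 0]},
  {"jaw": 255, "xyz": [0, 0, 0.2], "rot": [0, 0, 0]},
  {"jaw": 255, "xyz": [0, 0, 0], "rot": [0, 0, 0]},
])

```text
t: 10.28
tool_pos: [0.5292, 0.0077, 0.0208]
tool_rot: [[0.967, -0.253, 0.003], [-0.253, -0.967, -0.001], [0.004, 0.0, -1.0]]
force: [-7.2, 0.6, 24.6]
opening: 0.0097
grip_force: 30.0
```

Run:
```python
from h import *
s=get_state();im=read_camera("wrist");cv2.imwrite("pics/w6.png",im[:,:,::-1])
print(s["tool_pos"],s["force"],s["ft_torque"])
for n in("w5","w6"):
    im=cv2.imread(f"pics/{n}.png");o=masks(im[:,:,::-1].copy())["orange"];v,u=np.nonzero(o)
    print(n,"rib",u.min(),u.max(),v.min(),v.max(),[ (int(u[v==r].min()),int(u[v==r].max())) for r in(v.min()+2,260,300)])
    g=cv2.cvtColor(im,cv2.COLOR_BGR2GRAY).astype(int)
    print("c290",g[145:172,290]);print("r200",g[200,225:245],g[200,322:350]);print("c200",g[225:260,200]);print("c245",g[145:165,245]);print("c325",g[145:165,325])
    print("far",g[0:60,240])
```

```text
[0.5292 0.0077 0.0208] [-7.1565  0.6489 24.6297] [0.0999 1.1684 0.0209]
w5 rib 242 263 230 317 [(259, 259), (242, 263), (242, 263)]
c290 [132 131 132 133 131 131 130 132 128  51  53  48  60  99  97  98 101 100
  99 101  98  99  96  99 129 211 211]
r200 [117 114 112 116 118 117 116 116 113 113 115 115 111  76  66  67  67  67
  71  69] [ 75  75  78  72  77  72  73  71  77 119 132 131 133 132 134 145 175 175
 174 172 174 174 174 171 175 175 175 174]
c200 [117 116 118 117 115 117 116 117 115 118 117 116 118 116  82  53  50  58
  55  54  48  54  64  67  67  62  66  67  69  67  67  67  64  67  65]
c245 [168 170 169 172 169 168 168 168 162  57  62  58  66 100 101 100 101 102
 103  99]
c325 [115 114 113 115 115 117 118 116 113  45  50  50  58 101 102 103 103 100
 105 103]
far [213 213 212 212 213 214 214 213 213 213 212 212 211 213 211 185 104 104
 101 102 105 103 103 101 102 115 166 181 182 182 180 182 182 181 181 178
 129  71  96 177 179 176 178 176 176 176 178 178 175 177 176 177 176 175
 178 177 176 176 176 175]
w6 rib 242 263 246 318 [(242, 263), (242, 263), (242, 263)]
c290 [179 181 18
[... 175 characters left out ...]
70
  73  74] [ 81  76  78  74  76  75  77  87  90  67  67  64  69 105 135 134 134 134
 134 134 134 139 176 176 176 175 175 173]
c200 [118 117 118 118 118 119 115 116 117 119 119 119 117 119 120 119 117 117
 112  65  50  51  51  49  59  67  65  72  73  68  68  70  67  66  69]
c245 [170 170 171 170 171 172 170 171 168 123 126 124 116  62  74 103 105 105
 105 105]
c325 [165 163 166 166 167 166 165 164 166 159 117 117 110  46  70 107 107 107
 108 105]
far [214 213 214 214 214 212 164 101 102 104 104 104 106 105 106 104 102 103
 109 138 184 182 185 181 184 183 183 182 184 178 131  72  81 121 182 180
 181 180 180 181 180 180 180 181 179 181 180 181 182 180 181 181 180 180
 179 180 181 180 180 179]
```

Run:
```python
from h import *
s=get_state();K,E=cam("wrist",s);R=s["tool_rot"];p=s["tool_pos"];print(p,s["force"])
f=lambda uv,z:R[:2,:2].T@(ray([uv],z,K,E)[0]-p[:2])*1000
print("rim far",f((240,29.7),.014),"floor far",f((240,32.8),.004))
for z in(.0284,.022,.017):print("plate far edge top",z,f((290,159),z),f((290,157),z-.008))
for z in(.0284,.022,.017):print("inner arm edge",z,f((200,248.5),z),f((200,243.5),z-.008))
```

```text
[0.5292 0.0077 0.0208] [-6.2565  0.0222 24.0136]
rim far [101.8363  -4.6901] floor far [101.8694  -5.0245]
plate far edge top 0.0284 [52.1629 15.571 ] [51.2421 16.4392]
plate far edge top 0.022 [50.724  16.2897] [49.8418 17.1566]
plate far edge top 0.017 [49.5998 16.8511] [48.7479 17.717 ]
inner arm edge 0.0284 [ 11.5768 -23.098 ] [ 10.0216 -24.3256]
inner arm edge 0.022 [  8.2452 -24.1826] [  6.805  -25.4045]
inner arm edge 0.017 [  5.6423 -25.0299] [  4.292  -26.2474]
```

The plate's near edge has caught on the near rim: torque and picture both agree, and it has pitched about 5° nose-down. I'll back off slightly, shift forward and lower again.

Emit:
jog_arm([
  {"jaw": 255, "xyz": [0, 0, -0.3], "rot": [0, 0, 0]},
  {"jaw": 255, "xyz": [0.25, 0, 0], "rot": [0, 0, 0]},
  {"jaw": 255, "xyz": [0, 0, 0.2], "rot": [0, 0, 0]},
  {"jaw": 255, "xyz": [0, 0, 0.2], "rot": [0, 0, 0]},
  {"jaw": 255, "xyz": [0, 0, 0.1], "rot": [0, 0, 0]},
  {"jaw": 255, "xyz": [0, 0, 0], "rot": [0, 0, 0]},
])

```text
t: 11.08
tool_pos: [0.5305, 0.0074, 0.0194]
tool_rot: [[0.968, -0.253, 0.001], [-0.253, -0.968, -0.001], [0.001, 0.0, -1.0]]
force: [-15.6, 2.7, 39.9]
opening: 0.01
grip_force: 30.0
```

Run:
```python
from h import *
s=get_state();im=read_camera("wrist");cv2.imwrite("pics/w7.png",im[:,:,::-1])
print(s["tool_pos"],s["force"],s["ft_torque"])
im=im[:,:,::-1];g=cv2.cvtColor(np.ascontiguousarray(im),cv2.COLOR_BGR2GRAY).astype(int)
print("c290",g[145:172,290]);print("r200",g[200,225:245],g[200,322:350]);print("c200",g[225:260,200]);print("far",g[15:60,240])
for n in(5,6,7):
    a=cv2.imread(f"pics/w{n}.png")
    print(n,[tuple(int(x) for x in a[r,253,::-1]) for r in range(226,252,3)])
a=[cv2.imread(f"pics/w{n}.png")[130:330,140:350] for n in(5,7)]
cv2.imwrite("pics/cmp.png",cv2.resize(np.hstack(a),(800,381),interpolation=cv2.INTER_CUBIC))
```

```text
[0.5305 0.0074 0.0194] [-15.6052   2.6952  39.8798] [ 0.2966  2.432  -0.055 ]
c290 [181 181 181 182 181 180 172 170 171 172 174 169 171 167 123 120  82  53
  81 104  99 106 104 103 104 103 103]
r200 [117 117 118 117 118 116 114 119 118 114 116 115 117 102  70  70  71  70
  69  73] [ 79  80  78  74  78  76  73  78 106  78  68  64  63  74 107 133 131 132
 134 134 133 133 137 175 175 177 176 176]
c200 [118 119 118 116 116 118 118 118 115 117 114 118 116 116 116 118 118 117
 117 116 116 115  97  47  49  51  51  52  55  66  68  68  69  68  70]
far [104 106 106 106 100 108 112 154 183 183 184 184 183 184 184 183 182 182
 133  71  86 143 182 182 181 179 181 180 181 179 181 181 181 179 181 179
 179 181 180 181 181 179 180 179 179]
5 [(61, 64, 65), (115, 72, 42), (121, 66, 36), (119, 62, 28), (121, 66, 36), (119, 63, 30), (122, 66, 31), (120, 63, 28), (136, 71, 32)]
6 [(68, 68, 70), (63, 65, 68), (110, 61, 28), (110, 58, 23), (115, 61, 33), (113, 63, 31), (113, 57, 26), (146, 80, 41), (161, 88, 38)]
7 [(66, 66, 68), (69, 69, 70), (68, 71, 70), (111, 59, 31), (114, 64, 35), (112, 58, 27), (113, 59, 26), (115, 64, 34), (116, 60, 27)]
```

Run:
```python
from h import *
sc=read_camera("scene")[:,:,::-1];w=cv2.imread("pics/w7.png");w5=cv2.imread("pics/w5.png")
K,E=cam("scene");q=np.linalg.inv(E)@np.array([.56,.007,.03,1]);uv=(K@q[:3]/q[2])[:2].astype(int);print(uv)
c=sc[uv[1]-45:uv[1]+30,uv[0]-50:uv[0]+50]
r=lambda a,w_,h:cv2.resize(a,(w_,h),interpolation=cv2.INTER_CUBIC)
A=np.hstack([r(w5[140:340,130:350],400,300),r(w[140:340,130:350],400,300)]);B=np.hstack([r(c,400,300),r(w[:,:],400,300)])
cv2.imwrite("pics/comp.png",np.vstack([A,B]))
```

```text
[249 195]
```

View pics/comp.png

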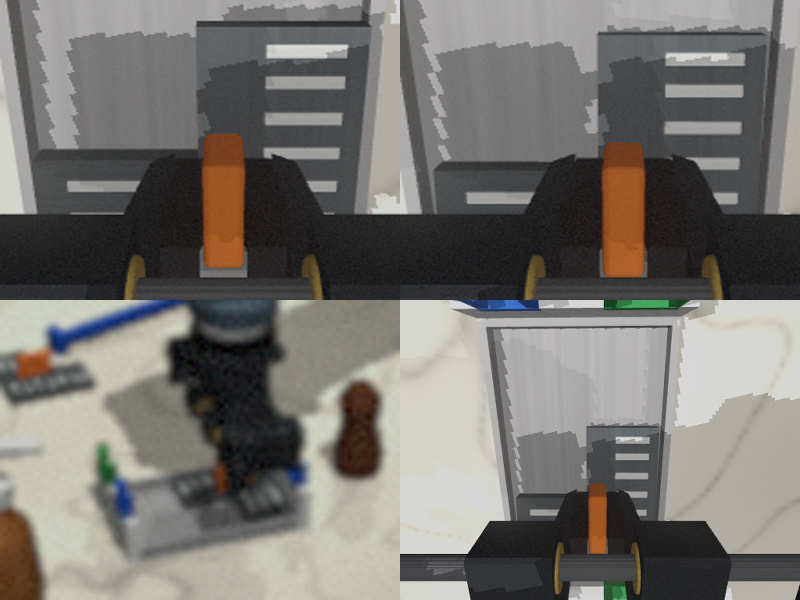

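The composite shows the plate nose-down in the grip at (680,150), far edge low, near end hidden; nothing else is touching. I'll lift clear and come in about 7 mm further forward, so the near edge drops inside before it levels.

Emit:
jog_arm([
  {"jaw": 255, "xyz": [0, 0, -1], "rot": [0, 0, 0]},
  {"jaw": 255, "xyz": [0, 0, -0.7], "rot": [0, 0, 0]},
  {"jaw": 255, "xyz": [0, 0, 0], "rot": [0, 0, 0]},
  {"jaw": 255, "xyz": [0, 0, 0], "rot": [0, 0, 0]},
])

```text
t: 11.68
tool_pos: [0.529, 0.0076, 0.0321]
tool_rot: [[0.967, -0.253, -0.001], [-0.253, -0.967, 0.0], [-0.001, 0.0, -1.0]]
force: [0.5, -0.5, -1.4]
opening: 0.0095
grip_force: 30.0
```

Run:
```python
from h import *
s=get_state();im=read_camera("wrist");cv2.imwrite("pics/w8.png",im[:,:,::-1])
print(s["tool_pos"],s["force"],s["ft_torque"])
g=cv2.GaussianBlur(cv2.cvtColor(im,cv2.COLOR_RGB2GRAY),(3,3),0).astype(int)
def edge(u,a,b,sgn=-1):
    d=np.diff(g[a:b,u])*sgn;return a+int(d.argmax())
print("far rim",[(u,edge(u,15,60)) for u in range(150,330,20)])
print("plate far",[(u,edge(u,140,190)) for u in range(245,330,8)])
print("arm",[(u,edge(u,230,280)) for u in range(155,215,8)])
print(g[235:275,200],g[145:175,290])
go([.5354,.0059,.03],-14.5)
```

```text
[0.529  0.0076 0.0321] [ 0.5417 -0.5477 -1.3681] [0.0661 0.0296 0.0011]
far rim [(150, 33), (170, 33), (190, 33), (210, 33), (230, 32), (250, 32), (270, 32), (290, 32), (310, 32)]
plate far [(245, 160), (253, 160), (261, 160), (269, 160), (277, 183), (285, 183), (293, 183), (301, 183), (309, 183), (317, 183), (325, 160)]
arm [(155, 247), (163, 247), (171, 247), (179, 275), (187, 275), (195, 275), (203, 247), (211, 247)]
[116 115 115 115 116 116 116 115 115 115 115 109  87  60  50  50  51  53
  58  64  67  68  69  70  70  69  68  68  67  66  66  71  92 125 144 145
 143 142 139 127] [167 167 167 166 156 136 122 119 118 119 118 119 119 118 116 102  74  65
  83  98 101 100  99  99 100 101 102 102 106 133]
psi -14.68 shift cm [0.665  0.0023 0.2018] rotz -0.18 j6 92.6 t 11.72
```

Emit:
jog_arm([
  {"jaw": 255, "xyz": [0.67, 0, 0], "rot": [0, 0, -0.2]},
  {"jaw": 255, "xyz": [0, 0, 0.4], "rot": [0, 0, 0]},
  {"jaw": 255, "xyz": [0, 0, 0.4], "rot": [0, 0, 0]},
  {"jaw": 255, "xyz": [0, 0, 0.3], "rot": [0, 0, 0]},
  {"jaw": 255, "xyz": [0, 0, 0.2], "rot": [0, 0, 0]},
  {"jaw": 255, "xyz": [0, 0, 0], "rot": [0, 0, 0]},
])

```text
t: 12.48
tool_pos: [0.5359, 0.0059, 0.0198]
tool_rot: [[0.968, -0.25, -0.0], [-0.25, -0.968, -0.0], [-0.0, 0.0, -1.0]]
force: [-0.0, -0.2, -0.5]
opening: 0.0097
grip_force: 30.0
```

Run:
```python
from h import *
s=get_state();im=read_camera("wrist");cv2.imwrite("pics/w9.png",im[:,:,::-1])
print(s["tool_pos"],s["force"],s["ft_torque"])
g=cv2.GaussianBlur(cv2.cvtColor(im,cv2.COLOR_RGB2GRAY),(3,3),0).astype(int)
print(g[5:60,240]);print(g[230:260,200],g[145:175,290])
```

```text
[0.5359 0.0059 0.0198] [-0.0042 -0.2038 -0.462 ] [ 0.0446  0.0806 -0.0058]
[214 214 214 214 215 215 214 214 214 214 214 215 215 215 215 215 215 215
 215 214 214 214 213 192 146 113 106 106 106 104 103 109 132 167 183 183
 183 183 183 183 183 183 175 142 108 125 165 180 180 180 180 179 179 179
 179]
[118 118 118 118 118 117 117 118 118 118 117 117 117 117 117 117 111  90
  62  50  50  51  53  60  66  68  68  69  70  71] [181 181 181 181 178 173 171 171 171 171 171 169 156 134 122 107  77  68
  86 101 104 104 104 104 103 103 103 103 108 136]
```

Emit:
jog_arm([
  {"jaw": 255, "xyz": [0, 0, 0.1], "rot": [0, 0, 0]},
  {"jaw": 255, "xyz": [0, 0, 0.1], "rot": [0, 0, 0]},
  {"jaw": 255, "xyz": [0, 0, 0.1], "rot": [0, 0, 0]},
  {"jaw": 255, "xyz": [0, 0, 0], "rot": [0, 0, 0]},
])

```text
t: 13.02
tool_pos: [0.5358, 0.006, 0.0173]
tool_rot: [[0.968, -0.25, -0.0], [-0.25, -0.968, 0.0], [-0.0, -0.0, -1.0]]
force: [-4.6, 1.9, 7.3]
opening: 0.01
grip_force: 30.0
```

Emit:
jog_arm([
  {"jaw": 255, "xyz": [0, 0, 0.1], "rot": [0, 0, 0]},
  {"jaw": 255, "xyz": [-0.1, 0, 0.1], "rot": [0, 0, 0]},
  {"jaw": 255, "xyz": [-0.2, 0, 0], "rot": [0, 0, 0]},
  {"jaw": 255, "xyz": [-0.1, 0, 0], "rot": [0, 0, 0]},
  {"jaw": 255, "xyz": [0, 0, 0], "rot": [0, 0, 0]},
])

```text
t: 13.65
tool_pos: [0.5332, 0.0065, 0.0154]
tool_rot: [[0.968, -0.25, 0.002], [-0.25, -0.968, -0.001], [0.003, -0.0, -1.0]]
force: [3.1, -0.7, 3.3]
opening: 0.0099
grip_force: 30.0
```

Run:
```python
from h import *
s=get_state();im=read_camera("wrist");cv2.imwrite("pics/w10.png",im[:,:,::-1])
print(s["tool_pos"],s["force"],s["ft_torque"])
g=cv2.GaussianBlur(cv2.cvtColor(im,cv2.COLOR_RGB2GRAY),(3,3),0).astype(int)
print(g[5:60,240]);print(g[230:260,200],g[145:175,290])
```

```text
[0.5332 0.0065 0.0154] [ 3.068  -0.7005  3.2959] [-0.1719 -0.6977  0.0319]
[216 216 216 216 216 216 216 216 216 216 216 208 175 127 106 106 106 106
 106 106 104 105 109 128 160 181 185 185 186 186 185 184 184 183 162 115
  87 115 162 182 182 182 182 182 182 181 182 181 181 181 181 182 181 181
 182]
[120 120 120 120 119 119 119 120 121 120 119 119 119 119 110  84  61  54
  53  52  53  56  62  66  68  68  69  69  69  68] [182 182 182 182 179 174 172 172 172 172 172 172 168 141  93  61  55  69
  93 104 104 103 103 103 104 103 103 103 109 138]
```

Emit:
jog_arm([
  {"jaw": 255, "xyz": [-0.1, 0, 0], "rot": [0, 0, 0]},
  {"jaw": 255, "xyz": [-0.1, 0, 0], "rot": [0, 0, 0]},
  {"jaw": 255, "xyz": [0, 0, 0], "rot": [0, 0, 0]},
  {"jaw": 255, "xyz": [0, 0, 0], "rot": [0, 0, 0]},
])

```text
t: 14.2
tool_pos: [0.5302, 0.0073, 0.0148]
tool_rot: [[0.968, -0.25, 0.0], [-0.25, -0.968, -0.0], [0.0, 0.0, -1.0]]
force: [2.2, -0.8, 4.2]
opening: 0.0097
grip_force: 30.0
```

Run:
```python
from h import *
s=get_state();im=read_camera("wrist");cv2.imwrite("pics/w11.png",im[:,:,::-1])
print(s["tool_pos"],s["force"],s["ft_torque"])
g=cv2.GaussianBlur(cv2.cvtColor(im,cv2.COLOR_RGB2GRAY),(3,3),0).astype(int)
print(g[15:60,240]);print(g[230:260,200],g[145:175,290])
K,E=cam("wrist",s);R=s["tool_rot"];p=s["tool_pos"]
f=lambda uv,z:R[:2,:2].T@(ray([uv],z,K,E)[0]-p[:2])*1000
for v in(36,38,40):print(v,f((240,v),.014))
for v in(158,160,162):print(v,f((290,v),.012))
```

```text
[0.5302 0.0073 0.0148] [ 2.1623 -0.7599  4.1505] [-0.2718 -0.6494  0.036 ]
[106 105 106 110 134 170 185 185 185 185 185 186 186 185 184 163 117  84
  97 139 173 183 182 183 183 182 182 182 182 182 183 183 182 182 182 182
 182 182 183 183 182 182 182 182 181]
[121 121 121 121 121 121 121 121 120 120 120 120 120 118 101  68  51  51
  52  53  54  57  63  68  68  70  70  69  69  69] [183 182 179 176 175 175 175 174 173 173 172 159 135 108  77  57  58  76
  96 103 103 104 104 104 104 103 102 103 112 147]
36 [98.838  -4.5148]
38 [98.131  -4.5234]
40 [97.4216 -4.5321]
158 [50.3082 16.7006]
160 [49.4146 16.7316]
162 [48.5176 16.7627]
```

Plate A is flat (TCP z = 0.0148) and about 1 mm from the near wall. Releasing and going for plate B.

Emit:
jog_arm([
  {"jaw": 180, "xyz": [0, 0, 0], "rot": [0, 0, 0]},
  {"jaw": 180, "xyz": [0, 0, 0], "rot": [0, 0, 0]},
  {"jaw": 180, "xyz": [0, 0, 0], "rot": [0, 0, 0]},
  {"jaw": 180, "xyz": [0, 0, -2], "rot": [0, 0, 0]},
  {"jaw": 100, "xyz": [0, 0, -4], "rot": [0, 0, 0]},
  {"jaw": 0, "xyz": [0, 0, -4], "rot": [0, 0, 0]},
  {"jaw": 0, "xyz": [0, 0, -2], "rot": [0, 0, 0]},
])

```text
t: 15.12
tool_pos: [0.5308, 0.0073, 0.1368]
tool_rot: [[0.968, -0.25, 0.002], [-0.25, -0.968, -0.0], [0.002, -0.0, -1.0]]
force: [0.3, 0.3, -0.6]
opening: 0.054
grip_force: 0.0
```

Run:
```python
from h import *
s=get_state();im=read_camera("wrist");cv2.imwrite("pics/w12.png",im[:,:,::-1]);K,E=cam("wrist",s)
print(s["tool_pos"],s["force"],s["opening"])
for b in blobs(masks(im)["orange"],40):
    v,u=np.nonzero(b);print(b.sum(),(int(u.mean()),int(v.mean())),*rect(b,.036,K,E))
go([.5801,-.2766,.10],-9.83)
```

```text
[0.5308 0.0073 0.1368] [ 0.2972  0.2735 -0.5562] 0.0539913115120676
372 (253, 196) [0.5288 0.0074] 32.0357666015625 8.185562133789062 -14.204864501953125
psi -14.46 shift cm [11.7445 26.2691  3.8781] rotz -4.63 j6 92.4 t 15.18
```

Emit:
jog_arm([
  {"jaw": 0, "xyz": [1.957, 4.378, 0], "rot": [0, 0, 0]},
  {"jaw": 0, "xyz": [1.957, 4.378, 0], "rot": [0, 0, 0]},
  {"jaw": 0, "xyz": [1.957, 4.378, 0], "rot": [0, 0, 0]},
  {"jaw": 0, "xyz": [1.957, 4.378, 0], "rot": [0, 0, 0]},
  {"jaw": 0, "xyz": [1.957, 4.378, 0], "rot": [0, 0, 0]},
  {"jaw": 0, "xyz": [1.957, 4.378, 0], "rot": [0, 0, 0]},
  {"jaw": 0, "xyz": [0, 0, 4], "rot": [0, 0, -4.6]},
  {"jaw": 0, "xyz": [0, 0, 0], "rot": [0, 0, 0]},
  {"jaw": 0, "xyz": [0, 0, 0], "rot": [0, 0, 0]},
])

```text
t: 16.3
tool_pos: [0.578, -0.2757, 0.0947]
tool_rot: [[0.985, -0.172, -0.001], [-0.172, -0.985, 0.001], [-0.001, -0.001, -1.0]]
force: [-0.1, -0.5, 0.2]
opening: 0.088
grip_force: 0.0
```

Run:
```python
from h import *
s=get_state();im=read_camera("wrist");cv2.imwrite("pics/w13.png",im[:,:,::-1]);K,E=cam("wrist",s)
print(s["tool_pos"],s["force"],s["opening"])
for b in blobs(masks(im)["orange"],40):
    v,u=np.nonzero(b);r=rect(b,.032,K,E);print(b.sum(),(int(u.mean()),int(v.mean())),(int(v.min()),int(v.max())),*r)
go([.5801,-.2766,.0116],-9.83)
```

```text
[ 0.578  -0.2757  0.0947] [-0.1103 -0.4643  0.1696] 0.088030473035067
342 (254, 202) (185, 225) [ 0.5833 -0.2779] 27.535451889038086 7.840066909790039 -10.190238952636719
psi -9.9 shift cm [0.1521 0.0389 8.4065] rotz -0.07 j6 63.8 t 16.35
```

Emit:
jog_arm([
  {"jaw": 0, "xyz": [0.2, 0.04, 3], "rot": [0, 0, 0]},
  {"jaw": 0, "xyz": [0, 0, 4], "rot": [0, 0, 0]},
  {"jaw": 0, "xyz": [0, 0, 1], "rot": [0, 0, 0]},
  {"jaw": 255, "xyz": [0, 0, 0.35], "rot": [0, 0, 0]},
  {"jaw": 255, "xyz": [0, 0, 0], "rot": [0, 0, 0]},
  {"jaw": 255, "xyz": [0, 0, 0], "rot": [0, 0, 0]},
  {"jaw": 255, "xyz": [0, 0, 0], "rot": [0, 0, 0]},
  {"jaw": 255, "xyz": [0, 0, 0], "rot": [0, 0, 0]},
  {"jaw": 255, "xyz": [0, 0, 0], "rot": [0, 0, 0]},
  {"jaw": 255, "xyz": [0, 0, 0], "rot": [0, 0, 0]},
  {"jaw": 255, "xyz": [0, 0, 0], "rot": [0, 0, 0]},
  {"jaw": 255, "xyz": [0, 0, 0], "rot": [0, 0, 0]},
], squeeze=40)

```text
t: 17.85
tool_pos: [0.58, -0.2771, 0.0112]
tool_rot: [[0.985, -0.172, -0.0], [-0.172, -0.985, 0.0], [-0.0, -0.0, -1.0]]
force: [-0.4, 1.0, -0.6]
opening: 0.0098
grip_force: 40.0
```

Emit:
jog_arm([
  {"jaw": 255, "xyz": [0, 0, 0], "rot": [0, 0, 0]},
  {"jaw": 255, "xyz": [0, 0, -1], "rot": [0, 0, 0]},
  {"jaw": 255, "xyz": [0, 0, -4], "rot": [0, 0, 0]},
  {"jaw": 255, "xyz": [0, 0, -5], "rot": [0, 0, 0]},
  {"jaw": 255, "xyz": [0, 0, 0], "rot": [0, 0, 4.6]},
])

```text
t: 18.48
tool_pos: [0.583, -0.2791, 0.1174]
tool_rot: [[0.968, -0.252, 0.008], [-0.251, -0.968, -0.006], [0.009, 0.004, -1.0]]
force: [0.2, -0.5, -1.5]
opening: 0.0099
grip_force: 40.0
```

Run:
```python
from h import *
s=get_state();print(s["tool_pos"],s["force"],s["opening"],s["grip_force"])
c=np.array([.5617,.0067]);a=np.radians(165.5);X=np.array([np.cos(a),np.sin(a)]);Y=np.array([-np.sin(a),np.cos(a)])
t=c-.0303*X-.0083*Y;print(t);go([*t,.10],-14.5)
```

```text
[ 0.583  -0.2791  0.1174] [ 0.1985 -0.4609 -1.4852] 0.009861816444571507 39.997798036783934
[0.5931 0.0071]
psi -14.57 shift cm [ -6.2236 -27.9632   1.7361] rotz -0.07 j6 68.5 t 18.48
```

Emit:
jog_arm([
  {"jaw": 255, "xyz": [-1.245, -5.59, 0], "rot": [0, 0, 0]},
  {"jaw": 255, "xyz": [-1.245, -5.59, 0], "rot": [0, 0, 0]},
  {"jaw": 255, "xyz": [-1.245, -5.59, 0], "rot": [0, 0, 0]},
  {"jaw": 255, "xyz": [-1.245, -5.59, 0], "rot": [0, 0, 0]},
  {"jaw": 255, "xyz": [-1.245, -5.59, 0], "rot": [0, 0, 0]},
  {"jaw": 255, "xyz": [0, 0, 4], "rot": [0, 0, 0]},
  {"jaw": 255, "xyz": [0, 0, 4], "rot": [0, 0, 0]},
  {"jaw": 255, "xyz": [0, 0, 0], "rot": [0, 0, 0]},
  {"jaw": 255, "xyz": [0, 0, 0], "rot": [0, 0, 0]},
  {"jaw": 255, "xyz": [0, 0, 0], "rot": [0, 0, 0]},
])

```text
t: 19.73
tool_pos: [0.5913, 0.0085, 0.0335]
tool_rot: [[0.968, -0.25, 0.004], [-0.25, -0.968, -0.001], [0.004, -0.0, -1.0]]
force: [0.1, 0.4, -1.1]
opening: 0.0095
grip_force: 40.0
```

Run:
```python
from h import *
s=get_state();print(s["tool_pos"],s["force"]);go([.5931,.0071,.0156],-14.5)
im=read_camera("wrist");cv2.imwrite("pics/w14.png",im[:,:,::-1])
H=hsv(im);g=cv2.cvtColor(im,cv2.COLOR_RGB2GRAY).astype(int)
print(cv2.resize(g.astype(np.uint8)[100:300:5,100:400:6],None,fx=1,fy=1).tolist() and '')
for r in(120,170,200,230,245,260):print(r,g[r,120:390:3].tolist())
```

```text
[0.5913 0.0085 0.0335] [ 0.1404  0.3868 -1.0641]
psi -14.5 shift cm [0.2075 0.0939 1.7874] rotz -0.0 j6 93.8 t 19.73

120 [194, 191, 187, 185, 184, 182, 184, 190, 194, 194, 198, 201, 203, 203, 205, 205, 206, 207, 207, 207, 208, 207, 208, 207, 208, 209, 209, 209, 208, 209, 210, 211, 208, 209, 210, 209, 210, 209, 210, 209, 210, 210, 210, 210, 210, 210, 210, 211, 209, 211, 210, 210, 212, 211, 211, 210, 207, 206, 201, 197, 194, 197, 202, 205, 207, 209, 210, 209, 210, 210, 211, 211, 210, 210, 212, 212, 210, 212, 212, 212, 211, 209, 210, 210, 210, 209, 206, 207, 206, 210]
170 [193, 189, 187, 181, 182, 183, 184, 189, 189, 104, 105, 101, 73, 74, 73, 73, 72, 72, 73, 62, 61, 62, 76, 77, 73, 74, 72, 101, 104, 100, 101, 100, 98, 89, 77, 79, 79, 86, 87, 85, 93, 168, 208, 155, 155, 154, 153, 164, 209, 207, 209, 208, 208, 208, 207, 208, 209, 209, 208, 114, 115, 111, 79, 68, 65, 73, 89, 95, 120, 121, 122, 120, 123, 119, 121, 122, 122, 119, 122, 121, 122, 60, 61, 62, 60, 105, 90, 86, 88, 89]
200 [206, 206, 205, 205, 206, 205, 208, 204, 206, 205, 203, 200, 196, 189, 189, 158, 127, 123, 76, 77, 76, 72,
[... 801 characters left out ...]
, 124, 83, 74, 77, 74, 70, 74, 72, 70, 73, 71, 66, 69, 65, 61, 50, 35, 39, 46, 46, 46, 45, 48, 75, 78, 76, 73, 77, 77, 75, 55, 43, 41, 44, 43, 30, 35, 35, 68, 69, 69, 71, 70, 68, 69, 69, 66, 68, 71, 70, 67, 73, 69, 70, 68, 68, 69, 62, 67, 71, 70, 77, 133, 147, 173, 173, 171, 173, 172, 172, 171, 172]
260 [210, 211, 209, 210, 211, 210, 208, 206, 206, 203, 201, 191, 183, 193, 202, 204, 206, 122, 122, 120, 76, 75, 75, 68, 72, 69, 74, 68, 66, 54, 39, 41, 37, 36, 34, 35, 33, 31, 28, 29, 38, 90, 102, 101, 99, 100, 103, 96, 67, 32, 25, 29, 28, 29, 35, 33, 33, 30, 33, 33, 68, 68, 71, 72, 72, 73, 71, 69, 71, 71, 73, 72, 73, 71, 74, 72, 67, 74, 73, 132, 131, 171, 172, 172, 172, 172, 173, 171, 171, 172]
```

Run:
```python
from h import *
s=get_state();K,E=cam("wrist",s);R=s["tool_rot"];p=s["tool_pos"];print(p)
im=cv2.imread("pics/w14.png");g=cv2.GaussianBlur(cv2.cvtColor(im,cv2.COLOR_BGR2GRAY),(3,3),0).astype(int)
print(g[245,160:190],g[245,355:372]);
for c in(200,240,290,330):print(c,g[160:215,c].tolist())
f=lambda uv,z:R[:2,:2].T@(ray([uv],z,K,E)[0]-p[:2])*1000
zt=p[2]-.0036
for uv,z in(((169.5,245),.014),((177,245),zt),((177,245),zt-.008),((360,245),.014),((366,245),.014)):print(uv,z,f(uv,z))
for v in(170,180,190):print(v,f((290,v),.014),f((290,v),zt))
```

```text
[0.5912 0.0086 0.0333]
[194 196 199 201 202 204 205 204 196 168 136 123 123 124 124 123 114  93
  80  78  77  76  77  76  75  74  74  74  73  72] [ 69  71  85 111 129 133 133 137 150 166 172 172 173 172 172 172 172]
200 [104, 104, 104, 104, 103, 101, 97, 95, 91, 85, 86, 94, 101, 108, 114, 116, 116, 115, 115, 115, 115, 114, 98, 70, 57, 57, 57, 58, 64, 69, 69, 68, 69, 69, 70, 70, 70, 68, 68, 69, 70, 70, 77, 103, 132, 142, 141, 142, 143, 144, 143, 122, 85, 68, 70]
240 [124, 102, 97, 99, 98, 99, 99, 99, 100, 100, 103, 107, 104, 95, 91, 91, 90, 88, 88, 90, 89, 88, 87, 84, 83, 83, 83, 85, 92, 97, 98, 98, 98, 97, 96, 96, 96, 97, 97, 96, 88, 75, 68, 67, 67, 67, 68, 68, 69, 69, 68, 67, 67, 67, 67]
290 [209, 209, 209, 208, 208, 208, 208, 208, 209, 208, 208, 201, 174, 136, 120, 121, 121, 120, 120, 120, 120, 119, 100, 69, 53, 53, 54, 59, 67, 72, 72, 72, 73, 74, 74, 74, 73, 72, 73, 73, 73, 74, 86, 116, 146, 156, 156, 157, 158, 159, 157, 134, 93, 73, 72]
330 [121, 122, 122, 122, 122, 122, 122, 122, 122, 122, 121, 122, 127, 132, 134, 133, 133, 133, 133, 134, 133, 132, 109, 67, 48, 49, 49, 53, 63, 69, 69, 69, 69, 69, 70, 71, 71, 71, 72, 71, 71, 72, 84, 116, 147, 158, 158, 158, 159, 160, 155, 128, 90, 73, 72]
(169.5, 245) 0.014 [ -0.3466 -43.7361]
(177, 245) 0.029700301690200964 [  7.6295 -35.9346]
(177, 245) 0.021700301690200964 [  3.5638 -37.8832]
(360, 245) 0.014 [-0.4234 57.3133]
(366, 245) 0.014 [-0.4258 60.4969]
170 [40.5954 18.7693] [44.6572 16.994 ]
180 [35.4726 18.9451] [40.0246 17.1529]
190 [30.2501 19.1243] [35.3017 17.3149]
```

Measured against the walls and plate A, plate B has 2.5–5 mm clearance on every side. I'll lower it straight down.

Emit:
jog_arm([
  {"jaw": 255, "xyz": [0, 0, 0.4], "rot": [0, 0, 0]},
  {"jaw": 255, "xyz": [0, 0, 0.4], "rot": [0, 0, 0]},
  {"jaw": 255, "xyz": [0, 0, 0.4], "rot": [0, 0, 0]},
  {"jaw": 255, "xyz": [0, 0, 0.2], "rot": [0, 0, 0]},
  {"jaw": 255, "xyz": [0, 0, 0.1], "rot": [0, 0, 0]},
  {"jaw": 255, "xyz": [0, 0, 0], "rot": [0, 0, 0]},
])

```text
t: 20.52
tool_pos: [0.5896, 0.0091, 0.0161]
tool_rot: [[0.968, -0.25, -0.0], [-0.25, -0.968, 0.0], [-0.0, -0.0, -1.0]]
force: [-0.3, -0.3, -2.5]
opening: 0.0095
grip_force: 40.0
```

Emit:
jog_arm([
  {"jaw": 255, "xyz": [0, 0, 0.08], "rot": [0, 0, 0]},
  {"jaw": 255, "xyz": [0.2, 0, 0], "rot": [0, 0, 0]},
  {"jaw": 255, "xyz": [0.2, 0, 0], "rot": [0, 0, 0]},
  {"jaw": 255, "xyz": [0.15, 0, 0], "rot": [0, 0, 0]},
  {"jaw": 255, "xyz": [0, 0, 0], "rot": [0, 0, 0]},
  {"jaw": 255, "xyz": [0, 0, 0], "rot": [0, 0, 0]},
])

```text
t: 21.28
tool_pos: [0.5949, 0.0077, 0.0154]
tool_rot: [[0.968, -0.25, -0.0], [-0.25, -0.968, 0.0], [-0.0, 0.0, -1.0]]
force: [-0.2, -0.4, -1.8]
opening: 0.0097
grip_force: 40.0
```

Emit:
jog_arm([
  {"jaw": 180, "xyz": [0, 0, 0], "rot": [0, 0, 0]},
  {"jaw": 180, "xyz": [0, 0, 0], "rot": [0, 0, 0]},
  {"jaw": 180, "xyz": [0, 0, 0], "rot": [0, 0, 0]},
  {"jaw": 180, "xyz": [0, 0, -2], "rot": [0, 0, 0]},
  {"jaw": 100, "xyz": [0, 0, -4], "rot": [0, 0, 0]},
  {"jaw": 100, "xyz": [-3, 0, -5], "rot": [0, 0, 0]},
  {"jaw": 100, "xyz": [-4, 0, -5], "rot": [0, 0, 0]},
  {"jaw": 100, "xyz": [-2, 0, 0], "rot": [0, 0, 0]},
  {"jaw": 100, "xyz": [0, 0, 0], "rot": [0, 0, 0]},
])

```text
t: 22.4
tool_pos: [0.5085, 0.0303, 0.1762]
tool_rot: [[0.968, -0.249, 0.003], [-0.249, -0.968, -0.0], [0.003, -0.0, -1.0]]
force: [0.6, 0.1, 0.5]
opening: 0.0535
grip_force: 0.0
```

Run:
```python
from h import *
s=get_state();im=read_camera("wrist");cv2.imwrite("pics/w15.png",im[:,:,::-1]);K,E=cam("wrist",s);p=s["tool_pos"]
print(p,s["force"],s["opening"])
c=np.array([.5617,.0067]);a=np.radians(165.5);X=np.array([np.cos(a),np.sin(a)]);Y=np.array([-np.sin(a),np.cos(a)])
for b in blobs(masks(im)["orange"],40):
    v,u=np.nonzero(b);r=rect(b,.036,K,E);print(b.sum(),(int(u.mean()),int(v.mean())),*r,"tidy",(r[0]-c)@X,(r[0]-c)@Y)
# plates top mask on the z=.012 plane, in tidy frame: dark+slots vs tray
g=cv2.cvtColor(im,cv2.COLOR_RGB2GRAY)
q=np.array([[-.085,-.055],[.085,-.055],[.085,.055],[-.085,.055]]);
def pix(P,z):
    W=c+P[:,:1]*X+P[:,1:]*Y;h=np.c_[W,np.full(len(W),z),np.ones(len(W))]@np.linalg.inv(E).T
    k=h[:,:3]@K.T;return (k[:,:2]/k[:,2:]).astype(np.float32)
M=cv2.getPerspectiveTransform(pix(q,.012),np.float32([[0,0],[340,0],[340,220],[0,220]]))
w=cv2.warpPerspective(g,M,(340,220))
for y in(40,66,94,126,154,180):print("y",y/2-55,w[y,10:335:4].tolist())
go([.433,-.315,.17],4)
```

```text
[0.5085 0.0303 0.1762] [0.5744 0.106  0.4782] 0.05345312008523356
529 (252, 69) [0.5949 0.0073] 32.336971282958984 9.250650405883789 -14.76416015625 tidy -0.03195540486778971 -0.008871618450142086
397 (272, 151) [0.5279 0.0071] 32.41017532348633 8.381467819213867 -13.646240234375 tidy 0.0328074778998735 0.008052528030347056
y -35.0 [63, 54, 81, 135, 160, 116, 126, 89, 86, 86, 175, 181, 106, 83, 83, 85, 166, 181, 102, 81, 83, 83, 179, 181, 81, 83, 86, 85, 185, 186, 99, 89, 89, 91, 171, 187, 106, 90, 89, 91, 174, 186, 103, 88, 94, 175, 186, 98, 93, 96, 150, 149, 139, 64, 91, 92, 90, 97, 107, 99, 85, 92, 88, 96, 114, 102, 89, 86, 83, 91, 99, 90, 86, 87, 84, 98, 139, 104, 104, 102, 104, 63]
y -22.0 [30, 51, 86, 133, 157, 113, 132, 86, 86, 84, 175, 188, 81, 80, 81, 82, 165, 181, 98, 80, 82, 83, 176, 181, 80, 81, 80, 82, 176, 179, 94, 85, 88, 89, 171, 186, 106, 87, 87, 91, 176, 187, 105, 90, 86, 166, 184, 89, 87, 90, 144, 144, 142, 60, 85, 83, 83, 139, 186, 141, 84, 88, 88, 136, 184, 142, 89, 89, 85, 146, 174, 133, 84, 84, 82, 105, 103, 103, 101, 103, 102, 60]
y -8.0 [152, 86, 81, 147, 159
[... 799 characters left out ...]
88, 188, 84, 83, 87, 90, 157, 155, 147, 121, 83, 83, 142, 188, 143, 81, 82, 134, 186, 148, 84, 65, 54, 102, 138, 99, 58, 56, 58, 105, 137, 100, 55, 55, 60, 102, 137, 88, 58, 58, 57, 103, 136, 91, 59, 61, 58, 110, 134, 72, 59, 56, 55, 83, 101, 98, 102, 99, 97, 56]
y 35.0 [107, 53, 86, 147, 156, 81, 128, 88, 86, 86, 85, 84, 83, 83, 82, 88, 87, 82, 84, 83, 84, 82, 85, 85, 83, 84, 87, 88, 147, 147, 145, 125, 85, 84, 142, 186, 144, 87, 84, 145, 185, 149, 86, 83, 61, 101, 137, 99, 58, 58, 57, 107, 136, 101, 59, 57, 59, 102, 137, 89, 59, 60, 58, 113, 136, 92, 60, 61, 61, 118, 137, 84, 60, 58, 58, 91, 99, 100, 100, 99, 98, 58]
psi -14.46 shift cm [ 1.2481 35.3069  0.5463] rotz -18.46 j6 94.5 t 22.45
```

Both plates lie flat and nested: ribs at tidy (-32,-9) and (33,8) mm, aligned with the tidy. The brush head must point to the far end, because the shaker stands at the near one; the squeegee head goes to the near end.

Run:
```python
from h import *
go([.36,-.318,.22],4)
```

```text
psi -14.46 shift cm [-5.7457 37.4206 -4.4537] rotz -18.46 j6 94.5 t 22.45
```

Emit:
jog_arm([
  {"jaw": 100, "xyz": [-0.8, 5.35, -0.6], "rot": [0, 0, 0]},
  {"jaw": 100, "xyz": [-0.8, 5.35, -0.6], "rot": [0, 0, 0]},
  {"jaw": 100, "xyz": [-0.8, 5.35, -0.6], "rot": [0, 0, 0]},
  {"jaw": 100, "xyz": [-0.8, 5.35, -0.6], "rot": [0, 0, 0]},
  {"jaw": 100, "xyz": [-0.8, 5.35, -0.7], "rot": [0, 0, 0]},
  {"jaw": 100, "xyz": [-0.9, 5.35, -0.7], "rot": [0, 0, 0]},
  {"jaw": 100, "xyz": [-0.9, 5.35, -0.7], "rot": [0, 0, 0]},
  {"jaw": 100, "xyz": [0, 0, 0], "rot": [0, 0, -9.2]},
  {"jaw": 100, "xyz": [0, 0, 0], "rot": [0, 0, -9.2]},
  {"jaw": 100, "xyz": [0, 0, 0], "rot": [0, 0, 0]},
])

```text
t: 23.7
tool_pos: [0.359, -0.3189, 0.2188]
tool_rot: [[0.998, 0.066, -0.001], [0.066, -0.998, 0.001], [-0.001, -0.001, -1.0]]
force: [0.9, -0.4, -0.0]
opening: 0.0534
grip_force: 0.0
```

Run:
```python
from h import *
s=get_state();im=read_camera("wrist");cv2.imwrite("pics/w16.png",im[:,:,::-1]);K,E=cam("wrist",s);p=s["tool_pos"];R=s["tool_rot"]
print(p,s["opening"])
for b in blobs(masks(im)["blue"],150):
    v,u=np.nonzero(b);print(b.sum(),(u.min(),u.max(),v.min(),v.max()))
    for r in range(v.min(),v.max()+1,8):
        k=u[v==r]
        if len(k):
            e=ray([(k.min()-.5,r),(k.max()+.5,r)],.021,K,E);print(r,k.min(),k.max(),"w",round(np.linalg.norm(e[1]-e[0])*1000,1),e.mean(0))
```

```text
[ 0.359  -0.3189  0.2188] 0.053350694298075804
2012 (np.int64(257), np.int64(268), np.int64(0), np.int64(173))
0 257 268 w 10.6 [ 0.5076 -0.3181]
8 257 268 w 10.7 [ 0.5013 -0.3186]
16 257 268 w 10.7 [ 0.4949 -0.319 ]
24 257 268 w 10.8 [ 0.4885 -0.3195]
32 257 268 w 10.9 [ 0.482 -0.32 ]
40 257 268 w 11.0 [ 0.4753 -0.3205]
48 257 268 w 11.0 [ 0.4686 -0.321 ]
56 257 268 w 11.1 [ 0.4618 -0.3215]
64 257 268 w 11.2 [ 0.4549 -0.3221]
72 257 268 w 11.3 [ 0.4479 -0.3226]
80 257 268 w 11.3 [ 0.4408 -0.3231]
88 257 268 w 11.4 [ 0.4336 -0.3237]
96 257 268 w 11.5 [ 0.4262 -0.3242]
104 257 268 w 11.6 [ 0.4188 -0.3248]
112 257 268 w 11.7 [ 0.4113 -0.3253]
120 257 268 w 11.8 [ 0.4037 -0.3259]
128 257 267 w 10.9 [ 0.3959 -0.326 ]
136 257 267 w 10.9 [ 0.388  -0.3266]
144 257 267 w 11.0 [ 0.38   -0.3272]
152 258 267 w 10.1 [ 0.3719 -0.3283]
160 258 267 w 10.2 [ 0.3637 -0.3289]
168 258 267 w 10.3 [ 0.3553 -0.3295]
714 (np.int64(237), np.int64(288), np.int64(173), np.int64(189))
173 279 286 w 8.2 [ 0.3514 -0.3505]
181 237 288 w 54.0 [ 0.3415 -0.3306]
189 246 276 w 32.5 [ 0.3326 -0.3297]
```

Run:
```python
from h import *
go([.4128,-.3252,.005],4.28)
```

```text
psi 3.71 shift cm [ 5.3209  1.0027 21.3858] rotz -0.57 j6 30.5 t 23.75
```

Emit:
jog_arm([
  {"jaw": 100, "xyz": [2.7, 0.5, 4], "rot": [0, 0, -0.6]},
  {"jaw": 100, "xyz": [2.6, 0.5, 5], "rot": [0, 0, 0]},
  {"jaw": 100, "xyz": [0, 0, 5], "rot": [0, 0, 0]},
  {"jaw": 100, "xyz": [0, 0, 4.5], "rot": [0, 0, 0]},
  {"jaw": 100, "xyz": [0, 0, 2], "rot": [0, 0, 0]},
  {"jaw": 100, "xyz": [0, 0, 0.9], "rot": [0, 0, 0]},
  {"jaw": 255, "xyz": [0, 0, 0], "rot": [0, 0, 0]},
  {"jaw": 255, "xyz": [0, 0, 0], "rot": [0, 0, 0]},
  {"jaw": 255, "xyz": [0, 0, 0], "rot": [0, 0, 0]},
  {"jaw": 255, "xyz": [0, 0, 0], "rot": [0, 0, 0]},
  {"jaw": 255, "xyz": [0, 0, 0], "rot": [0, 0, 0]},
  {"jaw": 255, "xyz": [0, 0, 0], "rot": [0, 0, 0]},
])

```text
t: 25.25
tool_pos: [0.4128, -0.3246, 0.0058]
tool_rot: [[0.997, 0.079, 0.001], [0.079, -0.997, -0.001], [0.0, 0.001, -1.0]]
force: [0.1, 0.5, 5.6]
opening: 0.0119
grip_force: 40.0
```

Emit:
jog_arm([
  {"jaw": 255, "xyz": [0, 0, -1], "rot": [0, 0, 0]},
  {"jaw": 255, "xyz": [0, 0, -4], "rot": [0, 0, 0]},
  {"jaw": 255, "xyz": [0, 0, -5], "rot": [0, 0, 0]},
  {"jaw": 255, "xyz": [0, 0, -3], "rot": [0, 0, 9.5]},
  {"jaw": 255, "xyz": [0, 0, 0], "rot": [0, 0, 9.5]},
])

```text
t: 25.88
tool_pos: [0.4139, -0.3257, 0.1388]
tool_rot: [[0.967, -0.255, 0.004], [-0.255, -0.967, -0.005], [0.005, 0.004, -1.0]]
force: [1.2, -0.2, -0.8]
opening: 0.0116
grip_force: 40.0
```

Run:
```python
from h import *
s=get_state();print(s["tool_pos"],s["force"],s["opening"])
go([.5445,.0401,.12],-14.5)
```

```text
[ 0.4139 -0.3257  0.1388] [ 1.1738 -0.1607 -0.8127] 0.011555383826779873
psi -14.78 shift cm [  3.2961 -38.7001   1.8773] rotz -0.28 j6 53.7 t 25.88
```

Emit:
jog_arm([
  {"jaw": 255, "xyz": [0.47, -5.53, 0], "rot": [0, 0, 0]},
  {"jaw": 255, "xyz": [0.47, -5.53, 0], "rot": [0, 0, 0]},
  {"jaw": 255, "xyz": [0.47, -5.53, 0], "rot": [0, 0, 0]},
  {"jaw": 255, "xyz": [0.47, -5.53, 0], "rot": [0, 0, 0]},
  {"jaw": 255, "xyz": [0.47, -5.53, 0], "rot": [0, 0, 0]},
  {"jaw": 255, "xyz": [0.47, -5.53, 0], "rot": [0, 0, 0]},
  {"jaw": 255, "xyz": [0.47, -5.53, 2], "rot": [0, 0, -0.3]},
  {"jaw": 255, "xyz": [0, 0, 2], "rot": [0, 0, 0]},
  {"jaw": 255, "xyz": [0, 0, 0], "rot": [0, 0, 0]},
  {"jaw": 255, "xyz": [0, 0, 0], "rot": [0, 0, 0]},
])

```text
t: 27.12
tool_pos: [0.5414, 0.0419, 0.0959]
tool_rot: [[0.969, -0.246, 0.001], [-0.246, -0.969, -0.0], [0.001, -0.0, -1.0]]
force: [0.3, 0.3, 0.3]
opening: 0.0118
grip_force: 40.0
```

Run:
```python
from h import *
s=get_state();print(s["tool_pos"],s["force"]);go([.5445,.0401,.0408],-14.5)
im=read_camera("wrist");cv2.imwrite("pics/w17.png",im[:,:,::-1]);K,E=cam("wrist",s);p=s["tool_pos"];R=s["tool_rot"]
f=lambda uv,z:R[:2,:2].T@(ray([uv],z,K,E)[0]-p[:2])*1000
m=masks(im)
for b in blobs(m["blue"],60):
    v,u=np.nonzero(b);print(b.sum(),(u.min(),u.max(),v.min(),v.max()))
    for r in range(v.min(),v.max()+1,6):
        k=u[v==r]
        if len(k):print(r,k.min(),k.max(),"held",f((k.mean(),r),p[2]+.0152),"fork",f((k.min(),r),.063),f((k.max(),r),.063))
for b in blobs(m["green"],60):
    v,u=np.nonzero(b);print("green",b.sum(),(u.min(),u.max(),v.min(),v.max()))
```

```text
[0.5414 0.0419 0.0959] [0.2708 0.3291 0.314 ]
psi -14.22 shift cm [0.3414 0.0951 5.5131] rotz 0.28 j6 96.1 t 27.12
10291 (np.int64(216), np.int64(286), np.int64(0), np.int64(324))
0 236 269 held [108.1163   0.3044] fork [117.2878  -7.2035] [117.2817   7.9082]
6 236 269 held [106.3335   0.3036] fork [114.8417  -7.2424] [114.8355   7.9448]
12 236 269 held [104.5328   0.3028] fork [112.371   -7.2816] [112.3647   7.9818]
18 216 285 held [102.7141  -0.3044] fork [109.8794 -16.6176] [109.8657  15.4577]
24 216 286 held [100.8767  -0.2097] fork [107.3586 -16.7048] [107.3444  16.0004]
30 217 285 held [99.0207 -0.2131] fork [104.812  -16.3234] [104.7977  15.6094]
36 220 283 held [97.1455 -0.0446] fork [102.2387 -14.9941] [102.2252  14.7423]
42 237 269 held [95.2508  0.4714] fork [99.6359 -7.0095] [99.6288  8.1725]
48 237 268 held [93.3369  0.2977] fork [97.0098 -7.0488] [97.0027  7.7349]
54 237 268 held [91.4029  0.2968] fork [94.3564 -7.0885] [94.3491  7.7722]
60 237 268 held [89.4488  0.2959] fork [91.6752 -7.1286] [91.6677  7.8098]
66 237 268 held [87.474  0.295] fork [88.9658 -7.1691] [88.
[... 3169 characters left out ...]
1 264 held [-19.5337   0.246 ] fork [-57.8532  -6.8777] [-57.8687   7.422 ]
324 241 264 held [-22.8259   0.2445] fork [-62.3702  -6.9284] [-62.386    7.4686]
1760 (np.int64(213), np.int64(292), np.int64(360), np.int64(383))
360 241 263 held [-43.5584  -0.0028] fork [-90.8159  -7.2473] [-90.8333   7.1089]
366 215 290 held [-47.1867   0.2334] fork [-95.7726 -24.3885] [-95.8332  24.9024]
372 214 291 held [-50.8668   0.2317] fork [-100.8205  -25.2296] [-100.8841   25.7393]
378 213 292 held [-54.6002   0.23  ] fork [-105.9415  -26.083 ] [-106.0083   26.5883]
green 1905 (np.int64(326), np.int64(411), np.int64(13), np.int64(41))
green 301 (np.int64(311), np.int64(357), np.int64(276), np.int64(282))
```

Emit:
jog_arm([
  {"jaw": 255, "xyz": [0.34, 0.03, 1], "rot": [0, 0, 0.15]},
  {"jaw": 255, "xyz": [0, 0, 1.5], "rot": [0, 0, 0]},
  {"jaw": 255, "xyz": [0, 0, 0.8], "rot": [0, 0, 0]},
  {"jaw": 255, "xyz": [0, 0, 0.5], "rot": [0, 0, 0]},
  {"jaw": 255, "xyz": [0, 0, 0.3], "rot": [0, 0, 0]},
  {"jaw": 255, "xyz": [0, 0, 0], "rot": [0, 0, 0]},
  {"jaw": 255, "xyz": [0, 0, 0], "rot": [0, 0, 0]},
])

```text
t: 28.05
tool_pos: [0.5447, 0.0413, 0.0546]
tool_rot: [[0.969, -0.247, 0.001], [-0.247, -0.969, -0.0], [0.001, -0.0, -1.0]]
force: [-0.2, 0.4, -0.9]
opening: 0.0117
grip_force: 40.0
```

Run:
```python
from h import *
s=get_state();print(s["tool_pos"],s["force"],s["ft_torque"]);go([.5445,.0401,.0408],-14.5)
im=read_camera("wrist");cv2.imwrite("pics/w18.png",im[:,:,::-1]);K,E=cam("wrist",s);p=s["tool_pos"];R=s["tool_rot"]
f=lambda uv,z:R[:2,:2].T@(ray([uv],z,K,E)[0]-p[:2])*1000
m=masks(im);v,u=np.nonzero(m["blue"])
for r in range(0,60,4):
    k=np.sort(u[v==r]); 
    if len(k):
        k=k[(k>180)&(k<330)];print(r,k.min(),k.max(),np.nonzero(np.diff(k)>1)[0].size,f((k.min(),r),.063),f((k.max(),r),.063))
```

```text
[0.5447 0.0413 0.0546] [-0.1777  0.3844 -0.8596] [0.0516 0.0115 0.0087]
psi -14.32 shift cm [0.0068 0.1186 1.375 ] rotz 0.18 j6 96.2 t 28.05
0 236 269 0 [109.4074  -5.4823] [109.4026   6.1074]
4 205 297 2 [108.1634 -16.4245] [108.1497  15.9933]
8 205 297 2 [106.9065 -16.4809] [106.8927  16.045 ]
12 205 297 2 [105.6412 -16.5376] [105.6272  16.0971]
16 205 296 0 [104.3675 -16.5948] [104.3533  15.7936]
20 205 296 0 [103.0851 -16.6523] [103.0707  15.8451]
24 206 296 0 [101.794  -16.3519] [101.7795  15.897 ]
28 206 296 0 [100.4942 -16.409 ] [100.4795  15.9493]
32 206 296 0 [ 99.1856 -16.4665] [99.1706 16.002 ]
36 219 282 0 [ 97.8658 -11.8191] [97.8552 10.9864]
40 222 280 0 [ 96.5387 -10.7716] [96.5288 10.2959]
44 237 269 0 [95.2003 -5.3435] [95.1948  6.32  ]
48 237 268 0 [93.8553 -5.3636] [93.8499  5.9744]
52 237 268 0 [92.501  -5.3838] [92.4955  5.9934]
56 237 268 0 [91.1373 -5.4042] [91.1316  6.0125]
```

Emit:
jog_arm([
  {"jaw": 255, "xyz": [0, -0.02, 0.4], "rot": [0, 0, 0]},
  {"jaw": 255, "xyz": [0, 0, 0.4], "rot": [0, 0, 0]},
  {"jaw": 255, "xyz": [0, 0, 0.3], "rot": [0, 0, 0]},
  {"jaw": 255, "xyz": [0, 0, 0.2], "rot": [0, 0, 0]},
  {"jaw": 255, "xyz": [0, 0, 0.1], "rot": [0, 0, 0]},
  {"jaw": 255, "xyz": [0, 0, 0], "rot": [0, 0, 0]},
])

```text
t: 28.85
tool_pos: [0.5443, 0.0415, 0.0408]
tool_rot: [[0.969, -0.247, -0.001], [-0.247, -0.969, -0.0], [-0.001, 0.0, -1.0]]
force: [-3.5, 0.0, 6.1]
opening: 0.0114
grip_force: 40.0
```

Emit:
jog_arm([
  {"jaw": 190, "xyz": [0, 0, 0], "rot": [0, 0, 0]},
  {"jaw": 190, "xyz": [0, 0, 0], "rot": [0, 0, 0]},
  {"jaw": 190, "xyz": [0, 0, 0], "rot": [0, 0, 0]},
  {"jaw": 190, "xyz": [0, 0, -2], "rot": [0, 0, 0]},
  {"jaw": 100, "xyz": [0, 0, -5], "rot": [0, 0, 0]},
  {"jaw": 100, "xyz": [0, 0, -6], "rot": [0, 0, 0]},
  {"jaw": 100, "xyz": [0, 0, -5], "rot": [0, 0, 0]},
  {"jaw": 100, "xyz": [0, 0, 0], "rot": [0, 0, 0]},
])

```text
t: 29.85
tool_pos: [0.5474, 0.0411, 0.2253]
tool_rot: [[0.969, -0.247, 0.009], [-0.247, -0.969, -0.001], [0.009, -0.001, -1.0]]
force: [0.2, -0.1, -0.9]
opening: 0.0537
grip_force: 0.0
```

Run:
```python
from h import *
s=get_state();print(s["tool_pos"],s["force"],s["opening"]);go([.319,.308,.22],8.7)
im=read_camera("wrist");cv2.imwrite("pics/w19.png",im[:,:,::-1]);K,E=cam("wrist",s)
c=np.array([.5617,.0067]);a=np.radians(165.5);X=np.array([np.cos(a),np.sin(a)]);Y=np.array([-np.sin(a),np.cos(a)])
m=masks(im)
for k in("blue","green"):
  for b in blobs(m[k],100):
    v,u=np.nonzero(b);print(k,b.sum(),(u.min(),u.max(),v.min(),v.max()))
    if k=="blue":
      for r in range(v.min(),v.max(),12):
        q=u[v==r]
        if len(q):
            e=ray([(q.min()-.5,r),(q.max()+.5,r)],.056,K,E)-c;print(r,q.min(),q.max(),(e@np.c_[X,Y]*1000).round(1).tolist())
```

```text
[0.5474 0.0411 0.2253] [ 0.1999 -0.0636 -0.8834] 0.05365728669838609
psi -14.32 shift cm [-28.7294 -20.2104   0.529 ] rotz -23.02 j6 96.2 t 29.85
blue 3242 (np.int64(233), np.int64(272), np.int64(29), np.int64(237))
29 242 265 [[-101.1, -39.0], [-101.1, -19.0]]
41 239 268 [[-91.9, -41.6], [-92.0, -16.3]]
53 233 272 [[-82.5, -46.8], [-82.6, -12.8]]
65 247 260 [[-73.0, -34.9], [-73.1, -22.9]]
77 247 259 [[-63.3, -34.9], [-63.3, -23.6]]
89 247 259 [[-53.3, -34.9], [-53.4, -23.6]]
101 247 259 [[-43.2, -35.0], [-43.2, -23.5]]
113 247 259 [[-32.8, -35.0], [-32.8, -23.4]]
125 248 259 [[-22.2, -34.1], [-22.2, -23.3]]
137 248 259 [[-11.4, -34.1], [-11.4, -23.2]]
149 248 259 [[-0.3, -34.2], [-0.3, -23.1]]
161 248 258 [[11.0, -34.2], [11.0, -23.9]]
173 248 258 [[22.6, -34.2], [22.6, -23.8]]
185 248 258 [[34.4, -34.2], [34.4, -23.7]]
197 248 258 [[46.5, -34.3], [46.5, -23.6]]
209 248 258 [[58.9, -34.3], [58.9, -23.5]]
221 248 260 [[71.6, -34.3], [71.6, -21.4]]
233 248 270 [[84.6, -34.3], [84.5, -11.3]]
blue 724 (np.int64(226), np.int64(279), np.int64(238), np.int64(252))
238 258 279 [[90.1, -24.3], [90.0, -2.1]]
250 227 279 [[103.6, -55.8], [103.4, -1.8]]
green 567 (np.int64(296), np.int64(342), np.int64(51), np.int64(64))
green 247 (np.int64(290), np.int64(321), np.int64(216), np.int64(233))
green 952 (np.int64(2), np.int64(49), np.int64(245), np.int64(285))
green 479 (np.int64(221), np.int64(252), np.int64(302), np.int64(324))
green 307 (np.int64(174), np.int64(206), np.int64(360), np.int64(383))
```

Emit:
jog_arm([
  {"jaw": 100, "xyz": [-4.79, -3.37, 0], "rot": [0, 0, 0]},
  {"jaw": 100, "xyz": [-4.79, -3.37, 0], "rot": [0, 0, 0]},
  {"jaw": 100, "xyz": [-4.79, -3.37, 0], "rot": [0, 0, 0]},
  {"jaw": 100, "xyz": [-4.79, -3.37, 0], "rot": [0, 0, 0]},
  {"jaw": 100, "xyz": [-4.79, -3.37, 0], "rot": [0, 0, 0]},
  {"jaw": 100, "xyz": [-4.79, -3.37, 0.5], "rot": [0, 0, 0]},
  {"jaw": 100, "xyz": [0, 0, 0], "rot": [0, 0, -7.7]},
  {"jaw": 100, "xyz": [0, 0, 0], "rot": [0, 0, -7.7]},
  {"jaw": 100, "xyz": [0, 0, 0], "rot": [0, 0, -7.6]},
  {"jaw": 100, "xyz": [0, 0, 0], "rot": [0, 0, 0]},
])

```text
t: 31.15
tool_pos: [0.315, 0.308, 0.2134]
tool_rot: [[0.989, 0.15, -0.003], [0.15, -0.989, -0.002], [-0.003, 0.001, -1.0]]
force: [-0.1, 0.3, 0.2]
opening: 0.0536
grip_force: 0.0
```

Run:
```python
from h import *
s=get_state();im=read_camera("wrist");cv2.imwrite("pics/w20.png",im[:,:,::-1]);K,E=cam("wrist",s);p=s["tool_pos"];R=s["tool_rot"]
print(p,s["opening"],s["t"])
for b in blobs(masks(im)["green"],150):
    v,u=np.nonzero(b);print(b.sum(),(u.min(),u.max(),v.min(),v.max()))
    for r in range(v.min(),v.max()+1,10):
        k=u[v==r]
        if len(k):
            e=ray([(k.min()-.5,r),(k.max()+.5,r)],.021,K,E);print(r,k.min(),k.max(),"w",round(np.linalg.norm(e[1]-e[0])*1000,1),e.mean(0))
```

```text
[0.315  0.308  0.2134] 0.05360173961228892 31.15
4380 (np.int64(233), np.int64(274), np.int64(0), np.int64(194))
0 246 265 w 17.4 [0.4606 0.3268]
10 246 265 w 17.5 [0.4529 0.3257]
20 246 265 w 17.7 [0.4451 0.3245]
30 246 264 w 16.9 [0.4371 0.3237]
40 246 264 w 17.1 [0.4291 0.3224]
50 246 264 w 17.2 [0.4209 0.3212]
60 246 264 w 17.4 [0.4125 0.3199]
70 246 263 w 16.6 [0.404  0.3191]
80 246 263 w 16.7 [0.3953 0.3177]
90 246 263 w 16.9 [0.3865 0.3164]
100 246 263 w 17.1 [0.3776 0.315 ]
110 246 263 w 17.2 [0.3684 0.3136]
120 246 262 w 16.4 [0.3591 0.3127]
130 246 262 w 16.6 [0.3496 0.3112]
140 246 262 w 16.7 [0.3399 0.3098]
150 246 262 w 16.9 [0.3301 0.3083]
160 233 274 w 42.1 [0.32   0.3072]
170 233 274 w 42.5 [0.3098 0.3057]
180 235 274 w 40.9 [0.2995 0.3031]
190 234 273 w 41.3 [0.2887 0.3025]
2836 (np.int64(321), np.int64(477), np.int64(122), np.int64(226))
122 461 465 w 4.8 [0.3873 0.1124]
132 444 471 w 27.4 [0.3773 0.1144]
142 438 475 w 37.5 [0.3677 0.112 ]
152 423 468 w 45.8 [0.3565 0.1194]
162 407 432 w 26.2 [0.3428 0.1419]
172 391 415 w 25.4 [0.3302 0.1553]
182 374 399 w 26.7 [0.3175 0.169 ]
192 357 382 w 26.9 [0.3044 0.1834]
202 340 365 w 27.2 [0.291  0.1982]
212 321 347 w 28.5 [0.2771 0.2148]
222 326 334 w 9.6 [0.2653 0.2164]
```

Run:
```python
from h import *
im=cv2.imread("pics/w20.png")[:,:,::-1].copy();m=masks(im)["green"];v,u=np.nonzero(m)
print([(r,int((u[v==r]<300).sum())) for r in range(150,162)])
go([.3829,.3157,.005],8.07)
# green fork targets from w19
s=get_state()
im=cv2.imread("pics/w19.png")[:,:,::-1].copy()
s={"tool_pos":np.array([.5474,.0411,.2253]),"tool_rot":np.array([[.969,-.247,.009],[-.247,-.969,-.001],[.009,-.001,-1.]])};K,E=cam("wrist",s)
c=np.array([.5617,.0067]);a=np.radians(165.5);X=np.array([np.cos(a),np.sin(a)]);Y=np.array([-np.sin(a),np.cos(a)])
for uv in((319,57),(305.5,217),(305.5,232)):print(uv,((ray([uv],.06,K,E)-c)@np.c_[X,Y]*1000).round(1))
```

```text
[(150, 17), (151, 17), (152, 17), (153, 17), (154, 17), (155, 15), (156, 10), (157, 31), (158, 41), (159, 42), (160, 42), (161, 42)]
psi 8.51 shift cm [ 6.8047  0.2417 20.8696] rotz 0.44 j6 110.3 t 31.2
(319, 57) [[-79.2  25.9]]
(305.5, 217) [[65.7 22. ]]
(305.5, 232) [[81.7 22.8]]
```

Emit:
jog_arm([
  {"jaw": 100, "xyz": [3.4, 0.12, 4], "rot": [0, 0, 0.4]},
  {"jaw": 100, "xyz": [3.4, 0.12, 5], "rot": [0, 0, 0]},
  {"jaw": 100, "xyz": [0, 0, 5], "rot": [0, 0, 0]},
  {"jaw": 100, "xyz": [0, 0, 4], "rot": [0, 0, 0]},
  {"jaw": 100, "xyz": [0, 0, 2], "rot": [0, 0, 0]},
  {"jaw": 100, "xyz": [0, 0, 0.8], "rot": [0, 0, 0]},
  {"jaw": 255, "xyz": [0, 0, 0], "rot": [0, 0, 0]},
  {"jaw": 255, "xyz": [0, 0, 0], "rot": [0, 0, 0]},
  {"jaw": 255, "xyz": [0, 0, 0], "rot": [0, 0, 0]},
  {"jaw": 255, "xyz": [0, 0, 0], "rot": [0, 0, 0]},
  {"jaw": 255, "xyz": [0, 0, 0], "rot": [0, 0, 0]},
  {"jaw": 255, "xyz": [0, 0, 0], "rot": [0, 0, 0]},
])

```text
t: 32.7
tool_pos: [0.3842, 0.3164, 0.0079]
tool_rot: [[0.99, 0.144, 0.001], [0.144, -0.99, 0.0], [0.001, -0.0, -1.0]]
force: [-0.7, -1.5, 5.8]
opening: 0.0174
grip_force: 40.0
```

Emit:
jog_arm([
  {"jaw": 255, "xyz": [0, 0, -1], "rot": [0, 0, 0]},
  {"jaw": 255, "xyz": [0, 0, -4], "rot": [0, 0, 0]},
  {"jaw": 255, "xyz": [0, 0, -5], "rot": [0, 0, 0]},
  {"jaw": 255, "xyz": [0, 0, -3], "rot": [0, 0, -10.4]},
  {"jaw": 255, "xyz": [0, 0, 0], "rot": [0, 0, -10.4]},
  {"jaw": 255, "xyz": [0, 0, 0], "rot": [0, 0, -10.4]},
  {"jaw": 255, "xyz": [0, 0, 0], "rot": [0, 0, -10.4]},
  {"jaw": 255, "xyz": [0, 0, 0], "rot": [0, 0, -10.4]},
  {"jaw": 255, "xyz": [0, 0, 0], "rot": [0, 0, -10.4]},
  {"jaw": 255, "xyz": [0, 0, 0], "rot": [0, 0, -10.4]},
  {"jaw": 255, "xyz": [0, 0, 0], "rot": [0, 0, -10.4]},
])

```text
t: 34.08
tool_pos: [0.3834, 0.3161, 0.1375]
tool_rot: [[-0.032, 0.999, -0.0], [0.999, 0.032, -0.0], [-0.0, -0.0, -1.0]]
force: [0.3, -0.0, -1.7]
opening: 0.0177
grip_force: 40.0
```

Emit:
jog_arm([
  {"jaw": 255, "xyz": [0, 0, 0], "rot": [0, 0, -10.4]},
  {"jaw": 255, "xyz": [0, 0, 0], "rot": [0, 0, -10.4]},
  {"jaw": 255, "xyz": [0, 0, 0], "rot": [0, 0, -10.4]},
  {"jaw": 255, "xyz": [0, 0, 0], "rot": [0, 0, -10.4]},
  {"jaw": 255, "xyz": [0, 0, 0], "rot": [0, 0, -10.4]},
  {"jaw": 255, "xyz": [0, 0, 0], "rot": [0, 0, -10.4]},
  {"jaw": 255, "xyz": [0, 0, 0], "rot": [0, 0, -10.4]},
  {"jaw": 255, "xyz": [0, 0, 0], "rot": [0, 0, 0]},
])

```text
t: 35.08
tool_pos: [0.3835, 0.3161, 0.1375]
tool_rot: [[-0.962, 0.273, -0.0], [0.273, 0.962, 0.0], [0.0, -0.0, -1.0]]
force: [0.4, 0.4, -1.3]
opening: 0.0178
grip_force: 40.0
```

Run:
```python
from h import *
s=get_state();print(s["tool_pos"],s["force"],s["opening"],s["grip_force"])
c=np.array([.5617,.0067]);a=np.radians(165.5);X=np.array([np.cos(a),np.sin(a)]);Y=np.array([-np.sin(a),np.cos(a)])
t=c-.028*X+.0273*Y;print(t);go([*t,.10],165.5)
im=cv2.imread("pics/w19.png")
```

```text
[0.3835 0.3161 0.1375] [ 0.4287  0.4241 -1.3313] 0.0177623011044528 39.99505162239075
[ 0.582  -0.0267]
psi 164.18 shift cm [-28.4411 -27.5718   3.7461] rotz -1.32 j6 -48.4 t 35.08
```

Run:
```python
from h import *
K,E=cam("top");print("cap",ray([(303.5,126)],.195,K,E),"soap pump",ray([(254,126)],.17,K,E),"soap body",ray([(254,133)],.1,K,E),"shaker",ray([(264,233)],.07,K,E))
c=np.array([.5617,.0067]);a=np.radians(165.5);X=np.array([np.cos(a),np.sin(a)]);Y=np.array([-np.sin(a),np.cos(a)])
print([c-.133*X+y*Y for y in(.006,.05)],[c+.105*X+y*Y for y in(.015,.041)])
```

```text
cap [[ 0.7738 -0.1146]] soap pump [[0.7809 0.06  ]] soap body [[0.7722 0.0596]] shaker [[0.4009 0.0245]]
[array([ 0.689 , -0.0324]), array([ 0.6779, -0.075 ])] [array([0.4563, 0.0185]), array([ 0.4498, -0.0067])]
```

Emit:
jog_arm([
  {"jaw": 255, "xyz": [-4.063, -3.939, 0], "rot": [0, 0, 0]},
  {"jaw": 255, "xyz": [-4.063, -3.939, 0], "rot": [0, 0, 0]},
  {"jaw": 255, "xyz": [-4.063, -3.939, 0], "rot": [0, 0, 0]},
  {"jaw": 255, "xyz": [-4.063, -3.939, 0], "rot": [0, 0, 0]},
  {"jaw": 255, "xyz": [-4.063, -3.939, 0], "rot": [0, 0, 0]},
  {"jaw": 255, "xyz": [-4.063, -3.939, 0], "rot": [0, 0, 0]},
  {"jaw": 255, "xyz": [-4.063, -3.939, 0], "rot": [0, 0, 0]},
  {"jaw": 255, "xyz": [0, 0, 2], "rot": [0, 0, -1.3]},
  {"jaw": 255, "xyz": [0, 0, 2.5], "rot": [0, 0, 0]},
  {"jaw": 255, "xyz": [0, 0, 0], "rot": [0, 0, 0]},
  {"jaw": 255, "xyz": [0, 0, 0], "rot": [0, 0, 0]},
  {"jaw": 255, "xyz": [0, 0, 0], "rot": [0, 0, 0]},
])

```text
t: 36.58
tool_pos: [0.5835, -0.0263, 0.0936]
tool_rot: [[-0.968, 0.25, 0.002], [0.25, 0.968, -0.001], [-0.002, 0.0, -1.0]]
force: [-0.0, 0.0, -0.0]
opening: 0.0177
grip_force: 40.0
```

```bash
cat > look.py <<'E'
from h import *
import sys
s=get_state();print(s["tool_pos"],s["force"],s["ft_torque"],s["opening"]);go([.582,-.0267,.0429],165.5)
im=read_camera("wrist");cv2.imwrite(f"pics/{sys.argv[1]}.png",im[:,:,::-1]);K,E=cam("wrist",s);p=s["tool_pos"];R=s["tool_rot"]
f=lambda uv,z:(R[:2,:2].T@(ray([uv],z,K,E)[0]-p[:2])*1000).round(1)
m=masks(im);v,u=np.nonzero(m["green"])
for r in range(0,250,5):
    k=np.sort(u[v==r]);k=k[(k>150)&(k<360)]
    if len(k):
        print(r,k.min(),k.max(),np.nonzero(np.diff(k)>1)[0].size,"held",f((k.mean(),r),p[2]+.013),"fork",f((k.min(),r),.063),f((k.max(),r),.063))
E
python3 look.py w21
```

```text
[ 0.5835 -0.0263  0.0936] [-0.0224  0.0327 -0.0334] [ 0.0736 -0.1729  0.0327] 0.017737245007617457
psi 165.55 shift cm [ 0.1369 -0.0759  5.071 ] rotz 0.05 j6 -89.8 t 36.58
0 228 277 0 held [109.4  -0.2] fork [117.6 -11.3] [117.5  10.8]
5 228 277 0 held [107.9  -0.2] fork [115.6 -11.3] [115.5  10.9]
10 229 277 0 held [106.3  -0.1] fork [113.5 -10.9] [113.5  10.9]
15 210 294 1 held [104.8  -0.2] fork [111.5 -19.7] [111.5  18.7]
20 211 293 0 held [103.3  -0.4] fork [109.4 -19.3] [109.4  18.3]
25 211 293 0 held [101.7  -0.4] fork [107.4 -19.4] [107.3  18.4]
30 211 293 0 held [100.1  -0.4] fork [105.3 -19.5] [105.3  18.5]
35 211 293 0 held [98.5 -0.4] fork [103.2 -19.5] [103.1  18.6]
40 223 281 0 held [96.9 -0.4] fork [101. -14.] [101.  13.]
45 229 277 0 held [95.3 -0.1] fork [ 98.9 -11.3] [98.9 11.2]
50 229 276 0 held [93.7 -0.2] fork [ 96.7 -11.3] [96.7 10.8]
55 229 277 0 held [92.1 -0.1] fork [ 94.5 -11.4] [94.5 11.3]
60 229 276 0 held [90.4 -0.2] fork [ 92.3 -11.4] [92.3 10.9]
65 230 276 0 held [88.7 -0.1] fork [ 90.1 -11. ] [90.1 11. ]
70 230 276 0 held [87.1 -0.1] fork [ 87.9 -11. ]
[... 1477 characters left out ...]
-11.3] [27.4 10.7]
195 232 273 0 held [39.5 -0.3] fork [ 24.5 -11.3] [24.5 10.8]
200 232 273 0 held [37.4 -0.3] fork [ 21.7 -11.4] [21.7 10.8]
205 232 273 0 held [35.2 -0.3] fork [ 18.8 -11.4] [18.8 10.9]
210 232 272 0 held [33.  -0.5] fork [ 15.9 -11.5] [15.8 10.4]
215 232 272 0 held [30.8 -0.5] fork [ 12.9 -11.6] [12.9 10.4]
220 232 272 0 held [28.6 -0.5] fork [  9.9 -11.6] [ 9.9 10.5]
225 233 272 0 held [26.3 -0.3] fork [  6.9 -11.1] [ 6.9 10.5]
230 233 272 0 held [24.  -0.3] fork [  3.9 -11.2] [ 3.9 10.6]
235 233 272 0 held [21.7 -0.3] fork [  0.8 -11.2] [ 0.8 10.6]
240 233 271 0 held [19.4 -0.5] fork [ -2.3 -11.3] [-2.3 10.1]
245 233 272 0 held [17.  -0.3] fork [ -5.5 -11.4] [-5.5 10.8]
```

Emit:
jog_arm([
  {"jaw": 255, "xyz": [-0.1, 0, 1.5], "rot": [0, 0, 0]},
  {"jaw": 255, "xyz": [0, 0, 1.2], "rot": [0, 0, 0]},
  {"jaw": 255, "xyz": [0, 0, 0.7], "rot": [0, 0, 0]},
  {"jaw": 255, "xyz": [0, 0, 0.3], "rot": [0, 0, 0]},
  {"jaw": 255, "xyz": [0, 0, 0], "rot": [0, 0, 0]},
  {"jaw": 255, "xyz": [0, 0, 0], "rot": [0, 0, 0]},
])

```text
t: 37.38
tool_pos: [0.584, -0.0267, 0.0556]
tool_rot: [[-0.968, 0.249, 0.001], [0.249, 0.968, -0.0], [-0.001, -0.0, -1.0]]
force: [-0.1, 0.0, -0.6]
opening: 0.0174
grip_force: 40.0
```

```bash
python3 look.py w22 | head -14
```

```text
[ 0.584  -0.0267  0.0556] [-0.1394  0.0222 -0.5511] [ 0.0648 -0.1308 -0.014 ] 0.01739614293858705
psi 165.57 shift cm [ 0.1923 -0.0468  1.2676] rotz 0.07 j6 -89.8 t 37.38
0 199 307 2 held [109.4  -0.1] fork [110.4 -19.1] [110.4  19. ]
5 199 306 0 held [107.9  -0.2] fork [108.9 -19.2] [108.8  18.8]
10 199 306 0 held [106.3  -0.2] fork [107.3 -19.3] [107.3  18.8]
15 200 306 0 held [104.8  -0.1] fork [105.7 -19. ] [105.7  18.9]
20 200 306 0 held [103.3  -0.1] fork [104.1 -19.1] [104.  19.]
25 213 293 0 held [101.7  -0.1] fork [102.4 -14.5] [102.4  14.4]
30 216 289 0 held [100.1  -0.2] fork [100.8 -13.5] [100.8  13. ]
35 229 277 0 held [98.5 -0.1] fork [99.1 -8.8] [99.1  8.7]
40 229 277 0 held [96.9 -0.1] fork [97.5 -8.8] [97.5  8.7]
45 229 276 0 held [95.3 -0.2] fork [95.8 -8.9] [95.8  8.4]
50 229 277 0 held [93.7 -0.1] fork [94.1 -8.9] [94.1  8.8]
55 229 277 0 held [92.1 -0.1] fork [92.4 -8.9] [92.4  8.8]
```

Centred to within 0.2 mm at the near fork, with no contact force. Lowering.

Emit:
jog_arm([
  {"jaw": 255, "xyz": [0, 0, 0.4], "rot": [0, 0, 0]},
  {"jaw": 255, "xyz": [0, 0, 0.4], "rot": [0, 0, 0]},
  {"jaw": 255, "xyz": [0, 0, 0.3], "rot": [0, 0, 0]},
  {"jaw": 255, "xyz": [0, 0, 0.1], "rot": [0, 0, 0]},
  {"jaw": 255, "xyz": [0, 0, 0.1], "rot": [0, 0, 0]},
  {"jaw": 255, "xyz": [0, 0, 0], "rot": [0, 0, 0]},
])

```text
t: 38.17
tool_pos: [0.5835, -0.0266, 0.043]
tool_rot: [[-0.969, 0.249, -0.001], [0.249, 0.969, 0.0], [0.001, -0.0, -1.0]]
force: [-3.1, 1.1, 7.3]
opening: 0.0179
grip_force: 40.0
```

Emit:
jog_arm([
  {"jaw": 175, "xyz": [0, 0, 0], "rot": [0, 0, 0]},
  {"jaw": 175, "xyz": [0, 0, 0], "rot": [0, 0, 0]},
  {"jaw": 175, "xyz": [0, 0, 0], "rot": [0, 0, 0]},
  {"jaw": 175, "xyz": [0, 0, -2], "rot": [0, 0, 0]},
  {"jaw": 175, "xyz": [0, 0, -5], "rot": [0, 0, 0]},
  {"jaw": 175, "xyz": [0, 0, -6], "rot": [0, 0, 0]},
  {"jaw": 175, "xyz": [0, 0, -6], "rot": [0, 0, 0]},
  {"jaw": 175, "xyz": [-3, -3, 0], "rot": [0, 0, 0]},
  {"jaw": 175, "xyz": [-3, -3, 0], "rot": [0, 0, 0]},
  {"jaw": 175, "xyz": [0, 0, 0], "rot": [0, 0, 0]},
  {"jaw": 175, "xyz": [0, 0, 0], "rot": [0, 0, 0]},
  {"jaw": 175, "xyz": [0, 0, 0], "rot": [0, 0, 0]},
])

```text
t: 39.67
tool_pos: [0.6264, -0.0986, 0.2325]
tool_rot: [[-0.969, 0.248, -0.0], [0.248, 0.969, 0.0], [0.0, 0.0, -1.0]]
force: [-0.1, 0.4, -0.3]
opening: 0.0277
grip_force: 0.0
```

Run:
```python
from h import *
s=get_state();im=read_camera("wrist");cv2.imwrite("pics/w23.png",im[:,:,::-1]);K,E=cam("wrist",s);print(s["tool_pos"],s["t"],s["opening"])
c=np.array([.5617,.0067]);a=np.radians(165.5);X=np.array([np.cos(a),np.sin(a)]);Y=np.array([-np.sin(a),np.cos(a)])
m=masks(im);m["orange"]=m["orange"]
for k,z in(("blue",.056),("green",.056),("orange",.036)):
  for b in blobs(m[k],80):
    v,u=np.nonzero(b);P=((ray(np.c_[u,v],z,K,E)-c)@np.c_[X,Y]*1000)
    print(k,b.sum(),"x",P[:,0].min().round(),P[:,0].max().round(),"y",P[:,1].min().round(),P[:,1].max().round())
    if k!="orange":
      for x in(-95,-79,-60,-30,0,30,60,79,95,105):
        q=P[abs(P[:,0]-x)<1.5]
        if len(q):print("   x",x,"y",q[:,1].min().round(1),q[:,1].max().round(1))
```

```text
[ 0.6264 -0.0986  0.2325] 39.675 0.0277489048280434
blue 3404 x -101.0 57.0 y -48.0 -11.0
   x -95 y -40.7 -12.3
   x -79 y -47.2 -12.6
   x -60 y -32.6 -18.5
   x -30 y -32.6 -18.7
   x 0 y -32.4 -18.9
   x 30 y -32.7 -18.4
green 5561 x -130.0 57.0 y 6.0 50.0
   x -95 y 7.0 48.8
   x -79 y 6.3 44.6
   x -60 y 19.9 37.9
   x -30 y 20.2 37.6
   x 0 y 19.6 37.4
   x 30 y 19.2 37.3
green 585 x -269.0 -235.0 y 44.0 91.0
green 650 x -355.0 -320.0 y 25.0 89.0
orange 400 x 17.0 49.0 y 4.0 13.0
orange 347 x -48.0 -15.0 y -13.0 -3.0
```

Run:
```python
from h import *
im=read_camera("top");K,E=cam("top")
c=np.array([.5617,.0067]);a=np.radians(165.5);X=np.array([np.cos(a),np.sin(a)]);Y=np.array([-np.sin(a),np.cos(a)])
for k in("blue","green"):
  for b in blobs(masks(im)[k],30):
    v,u=np.nonzero(b);P=((ray(np.c_[u,v],.056,K,E)-c)@np.c_[X,Y]*1000)
    if abs(P.mean(0)).max()<160:print(k,b.sum(),P.min(0).round(),P.max(0).round(),P.mean(0).round())
o=cv2.imread("pics/top0.png")[:,:,::-1]
d=cv2.absdiff(im,o).max(2)>40;d[:, :][:60]=0
for b in blobs(cv2.morphologyEx(d.astype(np.uint8),cv2.MORPH_OPEN,np.ones((3,3)))>0,15):
    v,u=np.nonzero(b);print("changed",b.sum(),(u.min(),u.max(),v.min(),v.max()))
```

```text
blue 249 [-99. -55.] [107.  -4.] [ 17. -30.]
green 168 [-108.    7.] [102.  32.] [-14.  21.]
changed 21292 (np.int64(247), np.int64(494), np.int64(125), np.int64(383))
changed 408 (np.int64(178), np.int64(201), np.int64(164), np.int64(194))
changed 3022 (np.int64(324), np.int64(375), np.int64(167), np.int64(266))
changed 36 (np.int64(329), np.int64(333), np.int64(188), np.int64(198))
changed 573 (np.int64(180), np.int64(198), np.int64(204), np.int64(265))
changed 53 (np.int64(241), np.int64(246), np.int64(270), np.int64(281))
changed 4830 (np.int64(176), np.int64(255), np.int64(282), np.int64(374))
changed 201 (np.int64(252), np.int64(277), np.int64(290), np.int64(307))
changed 25 (np.int64(441), np.int64(447), np.int64(291), np.int64(295))
changed 15 (np.int64(442), np.int64(446), np.int64(298), np.int64(300))
changed 123 (np.int64(246), np.int64(254), np.int64(330), np.int64(354))
changed 26 (np.int64(291), np.int64(294), np.int64(331), np.int64(338))
```

Squeegee head and tail and brush tail lie beyond the walls (x from -99 to 107 and to 102 mm), and only the moved items and the arm have changed in view. Handing in.

```bash
python3 -c "
from bench import *
print(close_job())"
```

```text
the job is handed in; nothing more can be done
None
```

The tidy is back together and handed in at about 40 s of the 72 s limit: both plates flat in the tray, squeegee and brush down in their own forks. No verdict came back; plate A first caught on the tray rim, with a wrist force of about 40 N, and had to be refitted.

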